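# Stock the sprung-lid display case

### The job

Open the sprung lid of the display case until it stays up, lay every cold chisel and spirit level from the counter on the two sloping rods inside, each front to back across both rods, about centred on them and side by side, none on top of another, then shut the lid fully again. The lid's spring snaps it both ways: keep hold of it and ease it slowly open and slowly shut, never letting it fly. Leave the other things on the counter where they are.

Things in the scene. Friction and masses are not known exactly. Their poses are not given: they have to be found in the camera images.
- lid (a joint): Clear flat lid of the case, 200 x 400 mm, hinged along the case's rear top edge. 0 = shut, level; 1.45 = fully open, nearly upright, at its stop. Over-centre spring: below about 1.0 rad it is pulled shut (about 6 N at the bar when shut), above that thrown open and kept there (about 3 N at the bar). Let go in between, it snaps.
- lid_bar (a point): Centre of the lid's pull bar: round, 12 mm thick, parallel to the hinge, a post at each end (110 mm clear between), 43 mm off the lid's outer face (37 mm room for a finger), near the lid's front edge. Lid shut: bar above the lid, 150 mm above the table. Lid open: bar behind the lid's top edge, 295 mm above the table.
- lid_hinge (a point): Middle of the lid's hinge line, 100 mm above the table; the line runs along the case's y axis. The bar's centre lies 190 mm from it along the lid and 50 mm square to the lid.
- case: Clear-walled display case fixed to the table, 210 x 410 mm, walls 5 mm thick, 100 mm high (the front one only 35 mm), inside 190 (front to back) x 390 mm. Origin: middle of its underside; x from its front (robot side) to its rear (hinge), y to the left along its width, z up.
- rod_front (a point): Middle of the axis of the front steel rod in the case: 12 mm thick, along the case's whole width, 35 mm in front of the case's middle, axis 32 mm above the table.
- rod_rear (a point): Same for the rear rod, 35 mm behind the case's middle, axis 48 mm above the table. Goods across both rods slope 0.225 rad down to the front; in the case's frame a centred chisel then has its centre at x = -3, z = 55 mm, a level at x = -4, z = 58 mm.
- chisel1_mid (a point): Cold chisel lying on the table, dark steel shank 18 x 18 mm, 118 mm long, then a flat bright bit 26 mm wide and 9 mm thick; 150 mm long in all, flat underneath, about 0.25 kg. The point is at its centre, 9 mm above its underside; x runs along it towards the bit, z up. Grip the shank across. May be absent.
- chisel2_mid (a point): Cold chisel lying on the table, dark steel shank 18 x 18 mm, 118 mm long, then a flat bright bit 26 mm wide and 9 mm thick; 150 mm long in all, flat underneath, about 0.25 kg. The point is at its centre, 9 mm above its underside; x runs along it towards the bit, z up. Grip the shank across. May be absent.
- chisel3_mid (a point): Cold chisel lying on the table, dark steel shank 18 x 18 mm, 118 mm long, then a flat bright bit 26 mm wide and 9 mm thick; 150 mm long in all, flat underneath, about 0.25 kg. The point is at its centre, 9 mm above its underside; x runs along it towards the bit, z up. Grip the shank across. May be absent.
- level1_mid (a point): Pocket spirit level lying on the table: aluminium bar 150 x 30 x 24 mm (24 high) with green vials on top, about 0.18 kg. The point is at its centre, 12 mm above its underside; x runs along it, z up. May be absent.
- level2_mid (a point): Pocket spirit level lying on the table: aluminium bar 150 x 30 x 24 mm (24 high) with green vials on top, about 0.18 kg. The point is at its centre, 12 mm above its underside; x runs along it, z up. May be absent.
- level3_mid (a point): Pocket spirit level lying on the table: aluminium bar 150 x 30 x 24 mm (24 high) with green vials on top, about 0.18 kg. The point is at its centre, 12 mm above its underside; x runs along it, z up. May be absent.
- hammer: Hammer lying on the table, not for the case; origin at its underside. To be left alone.
- wrench: Open-ended wrench lying on the table, not for the case; origin at its underside. To be left alone.
- jar: Glass jar 90 mm high, 70 mm wide; origin at its underside. To be left alone.
- carton_a: Cardboard carton 90 x 140 x 50 mm; origin at its underside. To be left alone.
- tape: Black round tape measure 68 mm wide, 32 mm high; origin at its underside. To be left alone.
- tin: Round tin 56 mm wide, 55 mm high, may stand among the goods; origin at its underside. To be left alone.
Mind the look-alikes: they are no part of the job. Leave any blue or orange look-alike of the part that bears chisel1_mid alone.

How it is judged:
On the way, in this order (a step that is already met when the one before it is completed fails the run):
1. the lid is fully open (value of joint lid above 1.35 rad), for 0.2 s.
2. every chisel and level present lies across both rods, with the lid open (x of chisel1_mid in the frame of case between -0.03 and 0.024 m and y of chisel1_mid in the frame of case between -0.185 and 0.185 m and z of chisel1_mid in the frame of case between 0.0446 and 0.0646 m and angle between the x axis of chisel1_mid and the x axis of case, either way round between 0.12 and 0.4 rad and x of chisel2_mid in the frame of case between -0.03 and 0.024 m and y of chisel2_mid in the frame of case between -0.185 and 0.185 m and z of chisel2_mid in the frame of case between 0.0446 and 0.0646 m and angle between the x axis of chisel2_mid and the x axis of case, either way round between 0.12 and 0.4 rad and x of chisel3_mid in the frame of case between -0.03 and 0.024 m and y of chisel3_mid in the frame of case between -0.185 and 0.185 m and z of chisel3_mid in the frame of case between 0.0446 and 0.0646 m and angle between the x axis of chisel3_mid and the x axis of case, either way round between 0.12 and 0.4 rad and x of level1_mid in the frame of case between -0.03 and 0.024 m and y of level1_mid in the frame of case between -0.185 and 0.185 m and z of level1_mid in the frame of case between 0.0476 and 0.0676 m and angle between the x axis of level1_mid and the x axis of case, either way round between 0.12 and 0.4 rad and x of level2_mid in the frame of case between -0.03 and 0.024 m and y of level2_mid in the frame of case between -0.185 and 0.185 m and z of level2_mid in the frame of case between 0.0476 and 0.0676 m and angle between the x axis of level2_mid and the x axis of case, either way round between 0.12 and 0.4 rad and x of level3_mid in the frame of case between -0.03 and 0.024 m and y of level3_mid in the frame of case between -0.185 and 0.185 m and z of level3_mid in the frame of case between 0.0476 and 0.0676 m and angle between the x axis of level3_mid and the x axis of case, either way round between 0.12 and 0.4 rad and value of joint lid above 1.3 rad), for 0.2 s.
At the end, for the whole second after the job is handed in: Lid shut within 0.04 rad. Every chisel and level present rests across both rods: centre within 27 mm of mid-way between them, within 185 mm of the case's middle sideways, within 10 mm of its resting height, length within 0.4 rad of front-to-back (slope included) (x of chisel1_mid in the frame of case between -0.03 and 0.024 m and y of chisel1_mid in the frame of case between -0.185 and 0.185 m and z of chisel1_mid in the frame of case between 0.0446 and 0.0646 m and angle between the x axis of chisel1_mid and the x axis of case, either way round between 0.12 and 0.4 rad and x of chisel2_mid in the frame of case between -0.03 and 0.024 m and y of chisel2_mid in the frame of case between -0.185 and 0.185 m and z of chisel2_mid in the frame of case between 0.0446 and 0.0646 m and angle between the x axis of chisel2_mid and the x axis of case, either way round between 0.12 and 0.4 rad and x of chisel3_mid in the frame of case between -0.03 and 0.024 m and y of chisel3_mid in the frame of case between -0.185 and 0.185 m and z of chisel3_mid in the frame of case between 0.0446 and 0.0646 m and angle between the x axis of chisel3_mid and the x axis of case, either way round between 0.12 and 0.4 rad and x of level1_mid in the frame of case between -0.03 and 0.024 m and y of level1_mid in the frame of case between -0.185 and 0.185 m and z of level1_mid in the frame of case between 0.0476 and 0.0676 m and angle between the x axis of level1_mid and the x axis of case, either way round between 0.12 and 0.4 rad and x of level2_mid in the frame of case between -0.03 and 0.024 m and y of level2_mid in the frame of case between -0.185 and 0.185 m and z of level2_mid in the frame of case between 0.0476 and 0.0676 m and angle between the x axis of level2_mid and the x axis of case, either way round between 0.12 and 0.4 rad and x of level3_mid in the frame of case between -0.03 and 0.024 m and y of level3_mid in the frame of case between -0.185 and 0.185 m and z of level3_mid in the frame of case between 0.0476 and 0.0676 m and angle between the x axis of level3_mid and the x axis of case, either way round between 0.12 and 0.4 rad and value of joint lid below 0.04 rad and linear speed of each of chisel1, chisel2, chisel3, level1, level2, level3 below 0.03 m/s); the robot touches nothing.
It fails at once if the lid snaps or is flung shut (faster than 1.5 rad/s) (velocity of joint lid below -1.5 rad/s).
It fails at once if the lid snaps or is flung open (faster than 1.5 rad/s) (velocity of joint lid above 1.5 rad/s).
It fails at once if one of the other things on the counter is moved more than 40 mm (distance of any of hammer, wrench, jar, carton_a, tape, tin from where it was at the start of the episode above 0.04 m).
Of chisel1, chisel2, chisel3, level1, level2, level3 only 3 to 6 are there at a start; the rules pass over those that are not, and their reading is None.
At some moment in a run one of chisel1, chisel2, chisel3, level1, level2, level3 may be knocked a few centimetres aside while the robot is not near it.
It also fails if it takes over 210 s, if anything falls off the work surface, if the arm or the gripper's body presses on something with over 40 N, if the wrist force passes 120 N, or if a joint passes its speed limit or range.

### The arm

A 6-joint arm with a two-finger parallel gripper is mounted at the origin on the work surface. World frame = base frame: x ahead of the robot, y to its left, z up, the work surface at z = 0. Lengths are in m, angles in rad, forces in N, time in s.
With the tool pointing down it reaches from about 0.325 to 0.75 m from the base axis. Payload 7.6 kg.
Tool frame: the origin (TCP) lies midway between the tips of the shut fingers; the grasp point (between the pads) lies 19 mm behind it (ctrl.tcp_to_grasp is the distance from the TCP to the grasp point, in m); y points along the fingers, z is the direction in which the jaws open and shut, and the axes are right-handed (so a half turn about y gives the same grasp; the last joint's range is limited). The gripper opens to 85 mm and grips with 20 to 120 N. Pads are 22 mm wide; open, the fingers measure 114 mm over their backs; the gripper's body (76 mm by 85 mm) begins 54 mm behind the grasp point. The pads swing forward as they close: fully open they stand 13 mm farther back than shut.
Start: joints at [1.117, 0.052, 1.401, -0, 1.689, -0.07], TCP at [0.197, 0.487, 0.231] pointing down, gripper open.
Joint ranges: [-2.9, 2.9], [-0.91, 2.17], [0.12, 2.37], [-1.06, 4.2], [0.26, 2.73], [-2.93, 2.93]. Speed limits (rad/s): [2.57, 2.57, 3.01, 3.14, 3.14, 3.14].

### API

Orientations are given as a rotation vector (axis times angle).
In Python, from workcell import ctrl, optics, ticket, finder gives the robot as it stands.
- The arm moves only by the tool move_arm, never from a script. Its argument "plan" is a list of rows, each an object of numbers: "tx", "ty", "tz": the shift along the tool's x, y, z normalised to -1 to 1, where 1 is 0.12 m; "wx", "wy", "wz": the turn, a rotation vector about the tool's x, y, z normalised to -1 to 1, where 1 is 45 degrees. In form: [{"tx": .., "ty": .., "tz": .., "wx": .., "wy": .., "wz": ..}, ...]. A call has exactly 5 rows; each row is the pose to reach, as a shift and turn from the pose commanded when the call began, along the tool's axes at that moment; what a row does not reach only later rows make up. A row lasts 1/10 s, in which the tool goes at most 50 mm and 8.59 degrees, less where a joint would pass 70% of its speed; a pose out of reach is approached as far as the arm can. A call with a number of a shift or a turn outside -1 to 1 is refused whole. A call with a gripper value outside its range is refused whole. "gripper" is the opening, from -1 (shut) to 1 (fully open), so that 0 is half open, set as the call begins (left out, the last holds). The fingers move at their own pace and stop on an object; "grip_force" is the grip in N (left out, the last holds). Time passes only in rows, so rows that repeat a pose let the fingers close, or fill a call up. It gives the time, the measured TCP pose, the force and the opening at its end, in the units of the state.
- ctrl.observe(): the state, without advancing time (a new reading comes with each control period).
- optics.get_image(name): name is "scene" or "top" or "wrist"; returns a dict with "img" (384x512x3 uint8, red, green, blue), "fov_y" (degrees; the focal length in pixels is half the picture's height over the tangent of half this angle, whatever the lens; pixels are square), "cx", "cy" (the principal point, pixels), "rvec" (rotation vector, rad) and "tvec" (3), from world to camera coordinates, as OpenCV has them. Camera axes: x right, y down, z forward; pixel columns grow to the right and rows downward; lengths in m; the calibration is good to about 2 mm. A picture is of the moment at which its call begins. There is no depth.
- ticket.finish_job(): hands the job in, once; it reports no verdict.
Trained networks look in a picture, given as the dict that the camera call returned (one of the last four; its "shot" number tells which), for a name from the list of things; names that differ only in an ending like _2 or _b are one class to them, and where a whole thing is asked for, a point or a joint stands for the part that bears it (a point fixed in the world has none). Each returns a list of dicts, best first, with "p" (0 to 1); they miss things now and then, are a little off and sometimes report something else, mostly with a low value. They report only what shows in the picture. A call takes as long as a camera call. They do not tell look-alikes from the thing itself.
- finder.spot_in(picture, query): "uv" ([column, row] in pixels, amid what is visible of it).
- finder.regions_of(picture, query): "pixels" (384x512 bool, what is visible of it) and "uv" ([column, row] in pixels, amid what is visible of it).
The state is a dict: "time": time; "joint_pos": joint angles; "joint_velocities": joint speeds; "joint_torque": joint torques, N m; "tcp_pos": TCP position; "ee_rot": TCP orientation; "ft_force": force on the tool from outside, world axes, zero at the start; "moment": the same for the moment, N m; "grip_width": opening from 0.0 (shut) to 1.0 (fully open).
Only numpy, scipy, OpenCV 4.12 (cv2) and the standard library are available. Lean on these libraries where they do the work, as an engineer would, in place of code of your own. Each camera call takes 0.05 s, during which the arm holds its last target.

## Working session

There is one attempt and no reset: what is moved stays moved. The work goes in short steps, Python scripts to look and compute and a tool call to move; the robot and the scene stay as the last step left them, time stands still between calls to the robot, and variables do not carry over. Pictures are saved under pics/ and viewed, and the job is handed in when it is done.

Besides the shell and the picture viewer there is one more tool, called in YAML: its name, and indented under it one key for each argument. move_arm: Moves the arm, as the interface text tells. Its arguments: {"type":"object","properties":{"plan":{"type":"array","items":{"type":"object","properties":{"tx":{"type":"number","minimum":-1,"maximum":1},"ty":{"type":"number","minimum":-1,"maximum":1},"tz":{"type":"number","minimum":-1,"maximum":1},"wx":{"type":"number","minimum":-1,"maximum":1},"wy":{"type":"number","minimum":-1,"maximum":1},"wz":{"type":"number","minimum":-1,"maximum":1}}}},"gripper":{"type":"number"},"grip_force":{"type":"number"}},"required":["plan"]}

```bash
ls; mkdir -p pics; python3 - <<'E'
from workcell import ctrl, optics, ticket, finder
import cv2
s=ctrl.observe()
for k,v in s.items(): print(k,v)
print(ctrl.tcp_to_grasp)
for n in ("scene","top","wrist"):
    d=optics.get_image(n); print(n,d['fov_y'],d['cx'],d['cy'],d['rvec'],d['tvec'],[k for k in d])
    cv2.imwrite(f'pics/{n}0.png',cv2.resize(d['img'][:,:,::-1],(768,576)))
E
```

```text
pics
time 0.0
joint_pos [ 1.11671195e+00  5.28367699e-02  1.40172140e+00  2.48215646e-05
  1.68860647e+00 -7.03072168e-02]
joint_velocities [ 1.17551114e-03 -8.93974173e-05  2.23220100e-03  6.78827618e-04
  5.35553256e-04  5.02727040e-05]
joint_torque [ 4.12823274e-04 -3.81680238e+01 -3.60179508e+01 -4.52191262e-05
  6.40427475e-03 -4.16540871e-06]
tcp_pos [0.19641709 0.48654899 0.23047411]
ee_rot [-1.55126196  0.30148386 -0.30080286]
ft_force [0.71350166 0.04946702 0.35157996]
moment [-0.00865909 -0.01201287  0.04000447]
grip_width 1.0011901716582503
0.0187
scene 50.063910770311736 258.8063850051806 190.92612680370277 [ 2.38637273  0.97621148 -0.3092888 ] [-0.32316147 -0.27311044  1.8725672 ] ['img', 'fov_y', 'cx', 'cy', 'rvec', 'tvec', 'shot']
top 55.17474623403166 248.7151558501903 198.82808434166222 [ 2.12755724 -2.13802909  0.19751612] [-0.04965277  0.53198159  1.22046922] ['img', 'fov_y', 'cx', 'cy', 'rvec', 'tvec', 'shot']
wrist 58.18301447869819 250.6765058502256 186.79908653226596 [-2.38463192 -1.61040352 -0.24533064] [-0.52515305 -0.03935819  0.37917521] ['img', 'fov_y', 'cx', 'cy', 'rvec', 'tvec', 'shot']
```

View pics/top0.png

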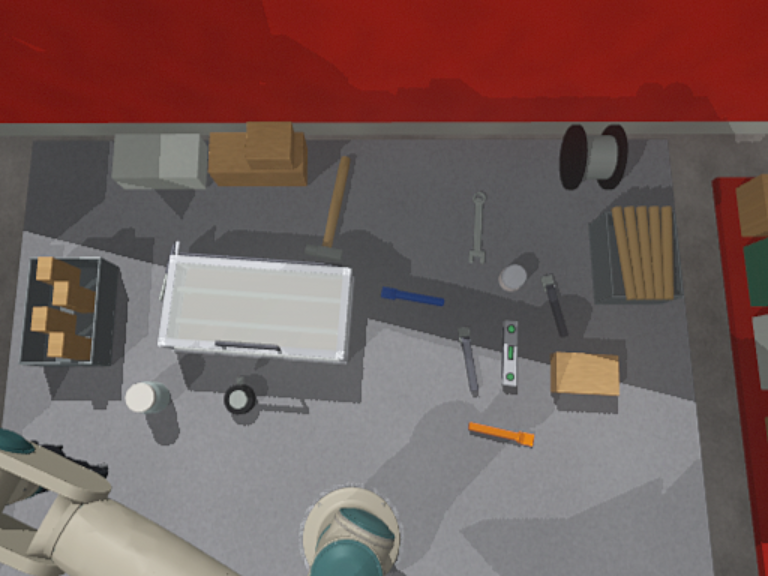

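View pics/scene0.png

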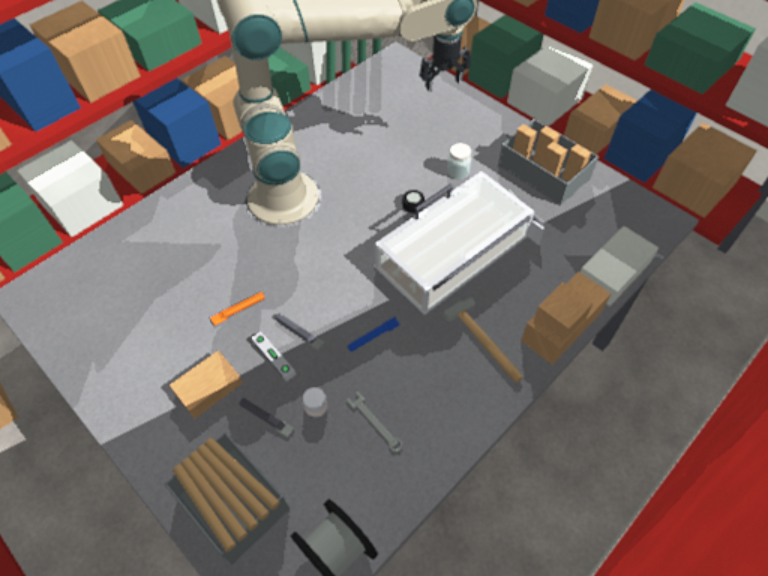

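View pics/wrist0.png

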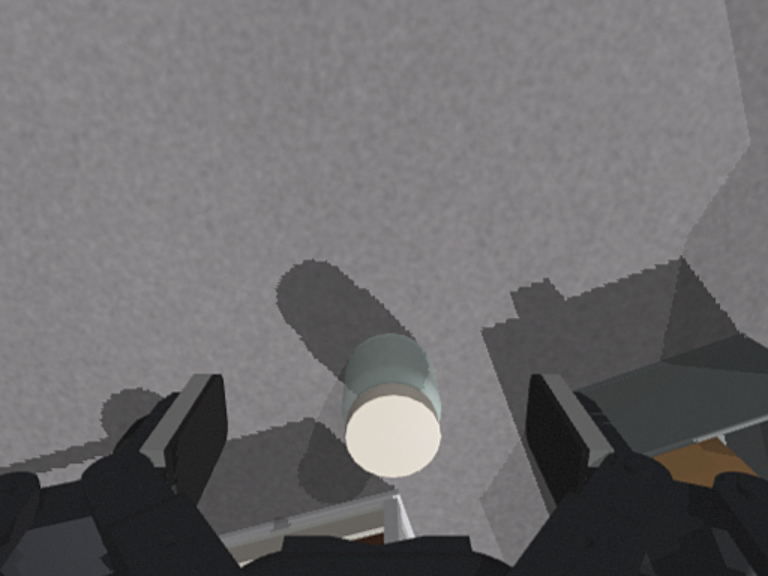

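```bash
cat > h.py <<'E'
import numpy as np, cv2
from scipy.spatial.transform import Rotation as R
from workcell import ctrl, optics, ticket, finder
def K(d):
    h=d['img'].shape[0]; f=h/2/np.tan(np.radians(d['fov_y'])/2); return f
def back(d,uv,z):
    uv=np.atleast_2d(np.asarray(uv,float)); f=K(d)
    Rm=cv2.Rodrigues(np.array(d['rvec'],float))[0]; t=np.array(d['tvec'],float)
    r=np.c_[(uv[:,0]-d['cx'])/f,(uv[:,1]-d['cy'])/f,np.ones(len(uv))]@Rm
    c=-Rm.T@t
    return c+r*((z-c[2])/r[:,2])[:,None]
def proj(d,P):
    f=K(d); Kc=np.array([[f,0,d['cx']],[0,f,d['cy']],[0,0,1.]])
    return cv2.projectPoints(np.atleast_2d(P).astype(float),np.array(d['rvec'],float),np.array(d['tvec'],float),Kc,None)[0][:,0]
def save(d,name,box=None,s=1.5):
    im=d['img'][:,:,::-1]
    if box: im=im[box[1]:box[3],box[0]:box[2]]
    cv2.imwrite('pics/'+name,cv2.resize(im,None,fx=s,fy=s,interpolation=cv2.INTER_CUBIC))
def rect(d,m,z):
    v,u=np.nonzero(m); P=back(d,np.c_[u,v],z)[:,:2]
    return cv2.minAreaRect((P*1000).astype(np.float32)), P.mean(0)
E
python3 - <<'E'
from h import *
for cam in ("top","scene"):
    d=optics.get_image(cam)
    for q in ("chisel1_mid","level1_mid","lid","lid_bar","case","tin","tape","jar","carton_a","hammer","wrench"):
        for r in finder.regions_of(d,q):
            if r['p']<0.3: continue
            z={'chisel1_mid':.018,'level1_mid':.024,'lid':.1,'case':.05,'lid_bar':.15}.get(q,.03)
            rc,m=rect(d,r['pixels'],z); print(cam,q,round(r['p'],2),np.round(r['uv']),r['pixels'].sum(),np.round(rc[0]),np.round(rc[1]),round(rc[2],1), np.round(m,3))
    for q in ("lid_bar","lid_hinge","rod_front","rod_rear","chisel1_mid"):
        print(q,[(np.round(r['uv']),round(r['p'],2)) for r in finder.spot_in(d,q)])
    if cam=="top": save(d,"top_case.png",(95,150,250,260),5); save(d,"top_goods.png",(240,160,430,310),4)
E
```

```text
top chisel1_mid 0.72 [336. 284.] 246 [ 227. -337.] [147.  24.] 78.6 [ 0.228 -0.343]
top chisel1_mid 0.59 [370. 202.] 242 [ 520. -479.] [142.  24.] 15.0 [ 0.522 -0.478]
top chisel1_mid 0.53 [270. 201.] 180 [ 543. -144.] [140.  22.] 81.8 [ 0.543 -0.135]
top level1_mid 0.42 [369. 200.] 281 [ 518. -479.] [145.  27.] 15.0 [ 0.519 -0.478]
top lid 0.81 [166. 205.] 7413 [507. 210.] [406. 204.] 85.4 [0.507 0.209]
top lid_bar 0.87 [169. 205.] 7306 [500. 198.] [387. 194.] 85.4 [0.499 0.198]
top case 0.81 [172. 203.] 8413 [525. 215.] [442. 252.] 84.8 [0.514 0.216]
top tin 0.76 [339. 186.] 269 [ 585. -377.] [54. 72.] 43.9 [ 0.585 -0.376]
top tape 0.92 [161. 264.] 338 [310. 253.] [65. 70.] 46.1 [0.311 0.252]
top tape 0.4 [319. 152.] 243 [ 709. -298.] [ 36. 172.] 87.7 [ 0.703 -0.302]
top jar 0.71 [166. 202.] 7461 [521. 223.] [430. 220.] 86.0 [0.519 0.224]
top jar 0.64 [ 98. 264.] 498 [313. 458.] [95. 67.] 89.7 [0.313 0.458]
top carton_a 0.58 [387. 249.] 1186 [ 361. -533.] [155.  91.] 87.6 [ 0.36  -0.534]
top hammer 0.96 [220. 146.] 618 [760.  58.] [ 87. 262.] 85.9 [0.731 0.046]
top wrench 0.58 [318
[... 1032 characters left out ...]
6. 236.] 85.7 [0.465 0.248]
scene tape 0.44 [272. 134.] 169 [313. 246.] [62. 89.] 43.9 [0.308 0.246]
scene jar 0.85 [301. 106.] 328 [299. 467.] [ 70. 152.] 40.4 [0.3   0.465]
scene carton_a 0.35 [201. 222.] 202 [ 403. -278.] [151.  27.] 5.4 [ 0.41  -0.278]
scene hammer 0.87 [315. 220.] 490 [765.  44.] [ 92. 259.] 83.4 [0.737 0.037]
scene wrench 0.83 [247. 285.] 295 [ 722. -314.] [ 34. 171.] 85.8 [ 0.723 -0.315]
lid_bar [(array([299., 154.]), 0.96)]
lid_hinge [(array([300., 152.]), 0.75)]
rod_front [(array([300., 161.]), 0.78), (array([248., 285.]), 0.33)]
rod_rear [(array([300., 158.]), 0.79)]
chisel1_mid [(array([248., 220.]), 0.76), (array([181., 280.]), 0.75), (array([156., 206.]), 0.53)]
```

View pics/top_case.png

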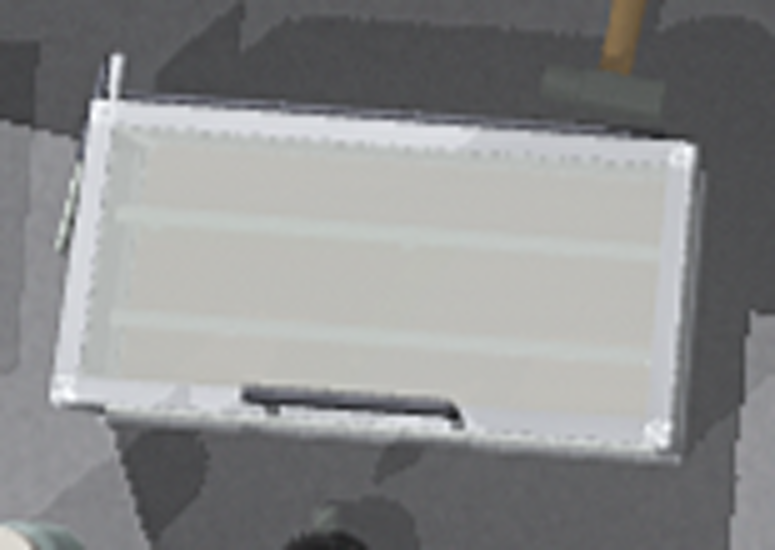

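View pics/top_goods.png

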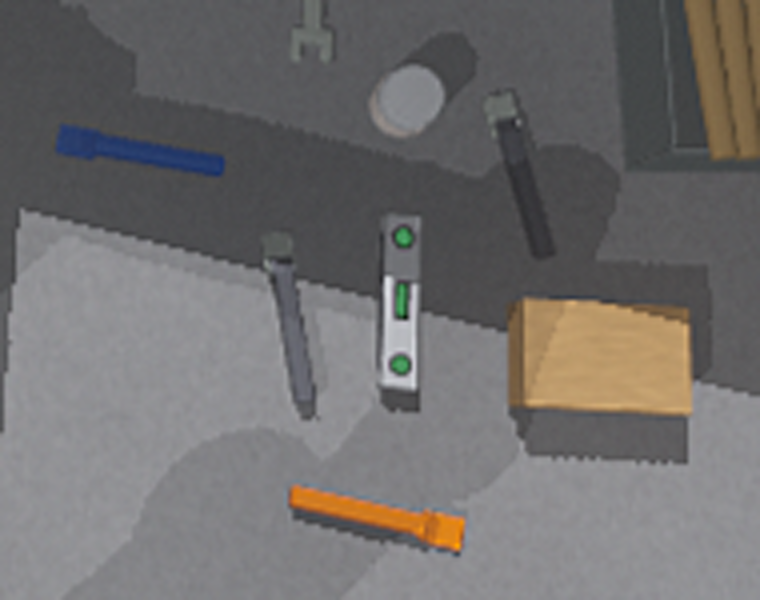

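```bash
python3 - <<'E'
from h import *
d=optics.get_image("top"); 
c=np.array([[95,100],[697,148],[668,452],[50,402]])/5+[95,150]
P=back(d,c,.103)[:,:2]; print(np.round(P,3)); print('mean',P.mean(0),[round(float(np.linalg.norm(P[i]-P[i-1])),3) for i in range(4)])
for a,b in((0,1),(3,2)): v=P[a]-P[b]; print(np.degrees(np.arctan2(v[1],v[0]))-90)
for a,b in((0,3),(1,2)): v=P[a]-P[b]; print(np.degrees(np.arctan2(v[1],v[0])))
b=back(d,np.array([[243,391],[460,408],[351,400]])/5+[95,150],.153); print('bar',b)
r=back(d,np.array([[118,216],[660,251]])/5+[95,150],.048); print('rodr',r)
r=back(d,np.array([[115,319],[648,356]])/5+[95,150],.032); print('rodf',r)
g=lambda *p:np.array(p)/4+[240,160]
A=back(d,g([279,236],[308,412]),.012); B=back(d,g([502,95],[544,253]),.012)
L=back(d,g([385,215],[421,215],[417,388],[380,388]),.024)
for n,X in (('A',A),('B',B)):
    v=(X[0]-X[1])[:2]; print(n,X.mean(0),np.linalg.norm(v),np.degrees(np.arctan2(v[1],v[0])))
print('L',L.mean(0)); v=(L[0]+L[1]-L[2]-L[3])[:2]/2; print(np.linalg.norm(v),np.degrees(np.arctan2(v[1],v[0])))
# scene check for masks
d=optics.get_image("scene"); save(d,"scene_goods.png",(100,180,280,310),4); save(d,"scene_case.png",(230,100,380,220),5)
print(ctrl.observe()['time'])
E
```

```text
[[ 0.621  0.397]
 [ 0.587 -0.005]
 [ 0.386  0.014]
 [ 0.42   0.414]]
mean [0.50347369 0.20500996] [0.202, 0.403, 0.202, 0.401]
-4.890368447253962
-4.896323094505561
-4.8952981450239745
-5.24493228510992
bar [[0.42157028 0.27572069 0.153     ]
 [0.41034651 0.14082269 0.153     ]
 [0.41564713 0.20854718 0.153     ]]
rodr [[0.55320135 0.39625145 0.048     ]
 [0.52711668 0.02255982 0.048     ]]
rodf [[0.48377818 0.39984098 0.032     ]
 [0.45633837 0.03131124 0.032     ]]
A [ 0.38874829 -0.2767268   0.012     ] 0.15385003620150609 7.358107630080928
B [ 0.52003008 -0.48542616  0.012     ] 0.14498317709588313 11.240196223213715
L [ 0.40688358 -0.36828719  0.024     ]
0.14973329475827288 -4.319719808625696
1.95
```

View pics/scene_case.png

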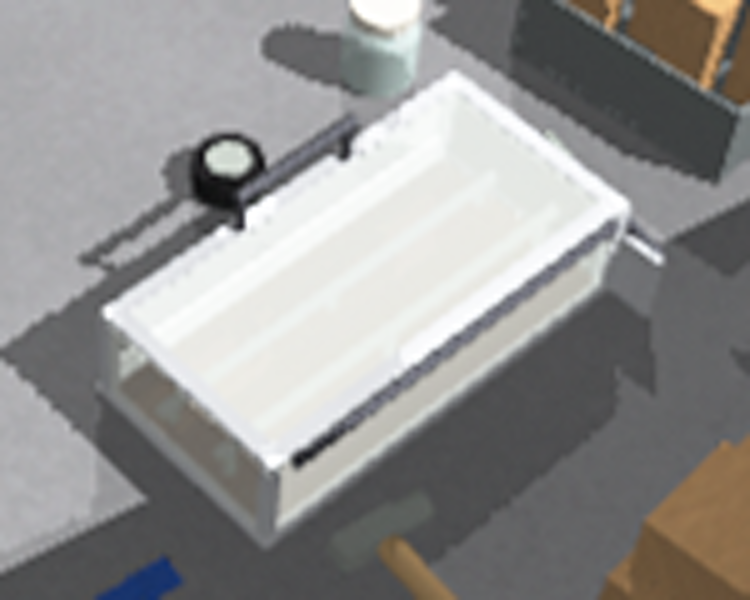

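View pics/scene_goods.png

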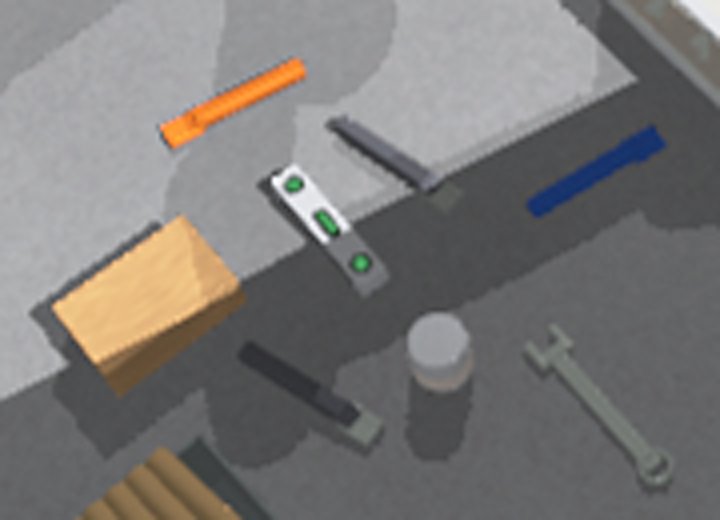

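```bash
cat >> h.py <<'E'
YC=np.radians(-4.93); CO=np.array([.504,.205,0.])
def c2w(x,y,z): return CO+np.array([np.cos(YC)*x-np.sin(YC)*y,np.sin(YC)*x+np.cos(YC)*y,z])
def w2c(p): q=np.asarray(p)-CO; return np.array([np.cos(YC)*q[0]+np.sin(YC)*q[1],-np.sin(YC)*q[0]+np.cos(YC)*q[1],q[2]])
def Rd(yaw,tilt=0):
    "tool z along heading yaw, y down"
    z=np.array([np.cos(yaw),np.sin(yaw),0]); y=np.array([0,0,-1.]); return np.c_[np.cross(y,z),y,z]
def cur():
    s=ctrl.observe(); return np.array(s['tcp_pos']),R.from_rotvec(s['ee_rot']).as_matrix(),s
def go(p,Rt=None,fr=None):
    p0,R0,s=cur()
    sh=R0.T@(np.asarray(p)-p0)/.12
    w=np.zeros(3) if Rt is None else R.from_matrix(R0.T@Rt).as_rotvec()/np.radians(45)
    print('t',round(s['time'],2),'shift',np.round(sh,3),'turn',np.round(w,3),'F',np.round(s['ft_force'],1),'w',round(s['grip_width'],3))
E
python3 - <<'E'
from h import *
p,Rm,s=cur(); print(np.round(Rm,3))
for k in (0,1): print(k); go(c2w(-.09,0,.22),Rd(YC+np.pi*k))
E
```

```text
[[ 0.927  0.     0.374]
 [-0.374  0.     0.927]
 [ 0.    -1.     0.   ]]
0
t 1.95 shift [ 2.538  0.094 -1.439] turn [-0.     1.621 -0.   ] F [-0.4 -0.5 -0.2] w 1.001
1
t 1.95 shift [ 2.538  0.094 -1.439] turn [-0.    -2.379  0.   ] F [-0.4 -0.5 -0.2] w 1.001
```

move_arm:
  plan:
    - {"tx": 0.3,"tz": -0.15,"wy": 0.19}
    - {"tx": 0.6,"tz": -0.3,"wy": 0.38}
    - {"tx": 0.9,"tz": -0.45,"wy": 0.57}
    - {"tx": 1,"tz": -0.6,"wy": 0.76}
    - {"tx": 1,"tz": -0.7,"wy": 0.85}
  gripper: 0

```text
schema error: expected keys tx, ty, tz, wx, wy, wz
```

```bash
python3 - <<'E'
from h import *
go(c2w(-.09,0,.22),Rd(YC))
E
```

```text
t 1.95 shift [ 2.538  0.094 -1.439] turn [-0.     1.621 -0.   ] F [-0.4 -0.5 -0.2] w 1.001
```

move_arm:
  plan:
    - {"tx": 0.3,"ty": 0,"tz": -0.15,"wx": 0,"wy": 0.19,"wz": 0}
    - {"tx": 0.6,"ty": 0,"tz": -0.3,"wx": 0,"wy": 0.38,"wz": 0}
    - {"tx": 0.9,"ty": 0,"tz": -0.45,"wx": 0,"wy": 0.57,"wz": 0}
    - {"tx": 1,"ty": 0,"tz": -0.6,"wx": 0,"wy": 0.76,"wz": 0}
    - {"tx": 1,"ty": 0,"tz": -0.7,"wx": 0,"wy": 0.85,"wz": 0}
  gripper: 0

```text
time: 2.45
tcp_pos: [0.2775, 0.3624, 0.2313]
ee_rot: [-1.409, 0.824, -0.825]
ft_force: [-0.3, 0.1, 0.2]
grip_width: 0.499
```

```bash
python3 - <<'E'
from h import *
go(c2w(-.09,0,.22),Rd(YC))
E
```

```text
t 2.45 shift [1.646 0.095 0.384] turn [-0.     0.761  0.   ] F [-0.3  0.1  0.2] w 0.499
```

move_arm:
  plan:
    - {"tx": 0.3,"ty": 0,"tz": 0.08,"wx": 0,"wy": 0.19,"wz": 0}
    - {"tx": 0.6,"ty": 0,"tz": 0.16,"wx": 0,"wy": 0.38,"wz": 0}
    - {"tx": 0.9,"ty": 0.0,"tz": 0.23,"wx": 0,"wy": 0.57,"wz": 0}
    - {"tx": 1,"ty": 0,"tz": 0.23,"wx": 0,"wy": 0.76,"wz": 0}
    - {"tx": 1,"ty": 0,"tz": 0.23,"wx": 0,"wy": 0.76,"wz": 0}

```text
time: 2.95
tcp_pos: [0.3607, 0.2724, 0.2314]
ee_rot: [-1.169, 1.269, -1.269]
ft_force: [-0.2, 0.1, 0.3]
grip_width: 0.504
```

```bash
python3 - <<'E'
from h import *
go(c2w(-.09,0,.22),Rd(YC))
d=optics.get_image("wrist"); save(d,"w1.png")
E
```

```text
t 2.95 shift [0.459 0.095 0.486] turn [-0.     0.006 -0.   ] F [-0.2  0.1  0.3] w 0.504
```

View pics/w1.png

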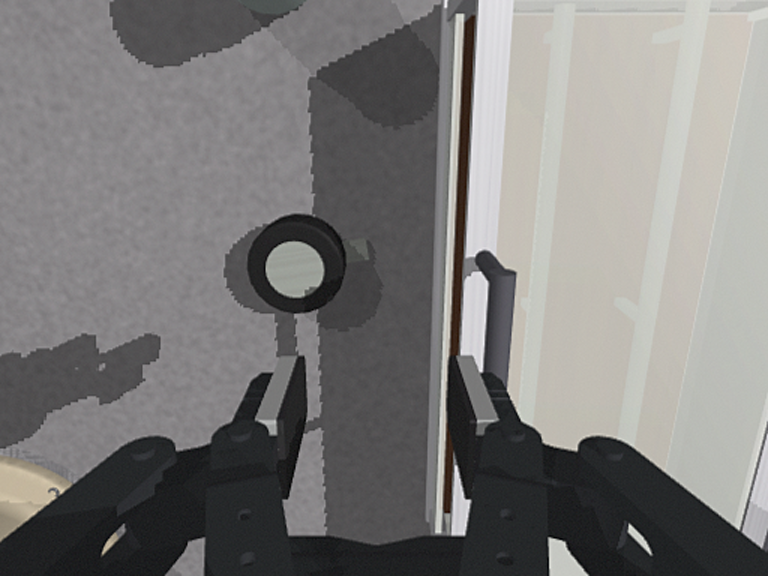

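```bash
python3 - <<'E'
from h import *
d=optics.get_image("wrist")
im=d['img']; 
for r in (190,210,225,235): print(r,im[r,318:348].sum(1)//3)
for uv in ((499/1.5,345/1.5),(503/1.5,285/1.5),(503/1.5,270/1.5)): print(w2c(back(d,uv,.15)[0]))
E
```

```text
190 [213 216 214 212 210 212 217 228 184  79  43  58  59  61  70  74  77  81
  83  90  93  93  92  95  92  87  97 190 194 189]
210 [216 214 209 209 214 217 227 119  50  50  57  61  65  72  75  79  85  87
  88  91  93  94  95  88  71 190 194 190 188 189]
225 [213 211 209 215 218 230 106  43  52  58  60  67  74  76  80  87  87  88
  92  95  93  91  86  97 188 193 189 189 189 189]
235 [211 210 213 217 227 129  54  50  58  60  67  71  76  83  85  87  91  92
  92  93  94  86  99 189 193 189 191 189 188 188]
[-0.0906126  0.0314733  0.15     ]
[-0.09124055  0.06118174  0.15      ]
[-0.09183991  0.0682668   0.15      ]
```

move_arm:
  plan:
    - {"tx": 0.2,"ty": 0,"tz": 0.2,"wx": 0,"wy": 0,"wz": 0}
    - {"tx": 0.4,"ty": 0,"tz": 0.4,"wx": 0,"wy": 0,"wz": 0}
    - {"tx": 0.46,"ty": 0.1,"tz": 0.48,"wx": 0,"wy": 0.006,"wz": 0}
    - {"tx": 0.46,"ty": 0.1,"tz": 0.48,"wx": 0,"wy": 0.006,"wz": 0}
    - {"tx": 0.46,"ty": 0.1,"tz": 0.48,"wx": 0,"wy": 0.006,"wz": 0}

```text
time: 3.55
tcp_pos: [0.4122, 0.2149, 0.2187]
ee_rot: [-1.171, 1.269, -1.267]
ft_force: [0.1, 0.1, 0.1]
grip_width: 0.499
```

```bash
python3 - <<'E'
from h import *
go(c2w(-.0908,0,.131),Rd(YC)); print(w2c(cur()[0]))
d=optics.get_image("wrist"); save(d,"w2.png")
E
```

```text
t 3.55 shift [0.017 0.731 0.014] turn [0.002 0.008 0.   ] F [0.1 0.1 0.1] w 0.499
[-0.09230774  0.00201793  0.21870061]
```

View pics/w2.png

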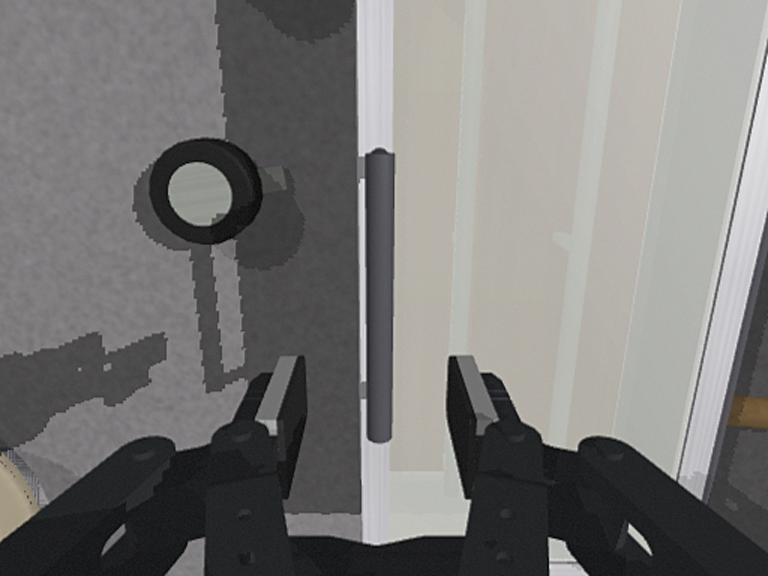

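```bash
python3 - <<'E'
from h import *
d=optics.get_image("wrist")
for uv in ((379.5,152),(380,440)): print(w2c(back(d,np.array(uv)/1.5,.15)[0]))
E
```

```text
[-0.09092553  0.06656654  0.15      ]
[-0.08951172 -0.0661466   0.15      ]
```

move_arm:
  plan:
    - {"tx": 0.017,"ty": 0.2,"tz": 0.018,"wx": 0,"wy": 0.008,"wz": 0}
    - {"tx": 0.017,"ty": 0.4,"tz": 0.018,"wx": 0,"wy": 0.008,"wz": 0}
    - {"tx": 0.017,"ty": 0.6,"tz": 0.018,"wx": 0,"wy": 0.008,"wz": 0}
    - {"tx": 0.017,"ty": 0.73,"tz": 0.018,"wx": 0,"wy": 0.008,"wz": 0}
    - {"tx": 0.017,"ty": 0.73,"tz": 0.018,"wx": 0,"wy": 0.008,"wz": 0}

```text
time: 4.15
tcp_pos: [0.4134, 0.2122, 0.1297]
ee_rot: [-1.171, 1.275, -1.272]
ft_force: [-0.4, 0.1, 0.1]
grip_width: 0.5
```

move_arm:
  plan:
    - {"tx": 0,"ty": 0,"tz": 0,"wx": 0,"wy": 0,"wz": 0}
    - {"tx": 0,"ty": 0,"tz": 0,"wx": 0,"wy": 0,"wz": 0}
    - {"tx": 0,"ty": 0,"tz": 0,"wx": 0,"wy": 0,"wz": 0}
    - {"tx": 0,"ty": 0,"tz": 0,"wx": 0,"wy": 0,"wz": 0}
    - {"tx": 0,"ty": 0,"tz": 0,"wx": 0,"wy": 0,"wz": 0}
  gripper: -1
  grip_force: 50

```text
time: 4.65
tcp_pos: [0.4133, 0.2127, 0.1333]
ee_rot: [-1.169, 1.276, -1.27]
ft_force: [-13.0, 0.2, 9.2]
grip_width: 0.116
```

```bash
cat >> h.py <<'E'
def arc(th0,th1,n=5,r=.19,h=.05):
    f=lambda t:np.array([-(r*np.cos(t)-h*np.sin(t)), r*np.sin(t)+h*np.cos(t)])
    for i in range(1,n+1):
        d=(f(th0+(th1-th0)*i/n)-f(th0))/.12
        print('tz',round(d[0],3),'ty',round(-d[1],3))
def lid():
    "lid angle from tcp (bar 19mm above tcp)"
    p=w2c(cur()[0]); x=.1-p[0]; z=p[2]+.019-.1
    return np.arctan2(z,x)-np.arctan2(.05,.19), np.hypot(x,z)
E
python3 - <<'E'
from h import *
go(c2w(-.0908,0,.131),Rd(YC)); print(w2c(cur()[0]),lid())
for a in range(6): print(a*.242); arc(a*.242,a*.242+.242)
E
```

```text
t 4.65 shift [-0.001  0.019  0.002] turn [ 0.005 -0.001 -0.001] F [-13.    0.2   9.2] w 0.116
[-9.09830037e-02 -1.16386460e-04  1.33254347e-01] (np.float64(0.009747267095873868), np.float64(0.19800258705662))
0.0
tz 0.022 ty -0.076
tz 0.048 ty -0.151
tz 0.077 ty -0.225
tz 0.11 ty -0.297
tz 0.146 ty -0.367
0.242
tz 0.04 ty -0.069
tz 0.082 ty -0.135
tz 0.129 ty -0.2
tz 0.178 ty -0.262
tz 0.23 ty -0.322
0.484
tz 0.055 ty -0.057
tz 0.113 ty -0.112
tz 0.173 ty -0.163
tz 0.235 ty -0.212
tz 0.3 ty -0.257
0.726
tz 0.067 ty -0.042
tz 0.136 ty -0.081
tz 0.207 ty -0.117
tz 0.279 ty -0.149
tz 0.353 ty -0.178
0.968
tz 0.075 ty -0.025
tz 0.151 ty -0.046
tz 0.229 ty -0.064
tz 0.307 ty -0.078
tz 0.385 ty -0.088
1.21
tz 0.079 ty -0.006
tz 0.158 ty -0.009
tz 0.237 ty -0.007
tz 0.316 ty -0.002
tz 0.395 ty 0.007
```

move_arm:
  plan:
    - {"tx": 0,"ty": -0.076,"tz": 0.02,"wx": 0,"wy": 0,"wz": 0}
    - {"tx": 0,"ty": -0.15,"tz": 0.045,"wx": 0,"wy": 0,"wz": 0}
    - {"tx": 0,"ty": -0.225,"tz": 0.075,"wx": 0,"wy": 0,"wz": 0}
    - {"tx": 0,"ty": -0.297,"tz": 0.107,"wx": 0,"wy": 0,"wz": 0}
    - {"tx": 0,"ty": -0.367,"tz": 0.144,"wx": 0,"wy": 0,"wz": 0}

```text
time: 5.15
tcp_pos: [0.4292, 0.2113, 0.1757]
ee_rot: [-1.173, 1.279, -1.268]
ft_force: [-15.3, 3.7, 0.5]
grip_width: 0.12
```

```bash
python3 - <<'E'
from h import *
print(w2c(cur()[0]),lid()); d=optics.get_image("scene"); save(d,"s1.png",(230,60,380,220),3.5)
print(ctrl.observe()['ft_force'])
E
```

```text
[-7.50626434e-02 -1.03745452e-04  1.75661505e-01] (np.float64(0.2383740431594793), np.float64(0.19901690782163828))
[-16.47483269   1.05627696   3.22444679]
```

View pics/s1.png

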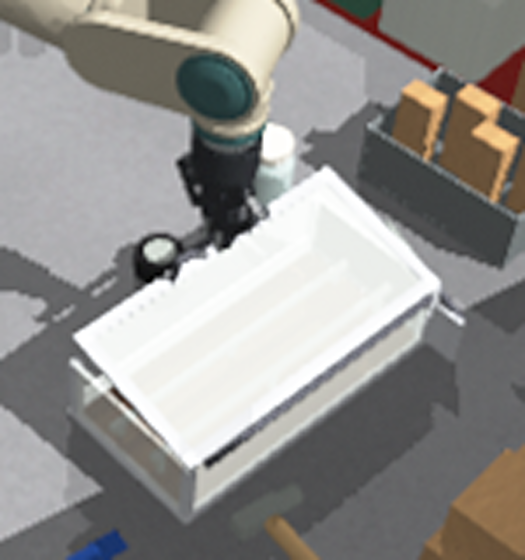

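move_arm:
  plan:
    - {"tx": 0,"ty": -0.069,"tz": 0.03,"wx": 0,"wy": 0,"wz": 0}
    - {"tx": 0,"ty": -0.135,"tz": 0.072,"wx": 0,"wy": 0,"wz": 0}
    - {"tx": 0,"ty": -0.2,"tz": 0.118,"wx": 0,"wy": 0,"wz": 0}
    - {"tx": 0,"ty": -0.262,"tz": 0.167,"wx": 0,"wy": 0,"wz": 0}
    - {"tx": 0,"ty": -0.322,"tz": 0.22,"wx": 0,"wy": 0,"wz": 0}

```text
time: 5.7
tcp_pos: [0.456, 0.2092, 0.2159]
ee_rot: [-1.171, 1.278, -1.268]
ft_force: [-17.7, 2.8, 7.6]
grip_width: 0.12
```

```bash
python3 - <<'E'
from h import *
print(w2c(cur()[0]),lid(),ctrl.observe()['ft_force'])
arc(.475,.73)
E
```

```text
[-4.81724698e-02  1.06281923e-04  2.15938330e-01] (np.float64(0.48136300858948833), np.float64(0.20040816772780087)) [-17.67677779   2.78191118   7.57753682]
tz 0.057 ty -0.061
tz 0.118 ty -0.118
tz 0.181 ty -0.173
tz 0.247 ty -0.224
tz 0.315 ty -0.272
```

move_arm:
  plan:
    - {"tx": 0,"ty": -0.07,"tz": 0.042,"wx": 0,"wy": 0,"wz": 0}
    - {"tx": 0,"ty": -0.13,"tz": 0.1,"wx": 0,"wy": 0,"wz": 0}
    - {"tx": 0,"ty": -0.187,"tz": 0.163,"wx": 0,"wy": 0,"wz": 0}
    - {"tx": 0,"ty": -0.24,"tz": 0.23,"wx": 0,"wy": 0,"wz": 0}
    - {"tx": 0,"ty": -0.288,"tz": 0.298,"wx": 0,"wy": 0,"wz": 0}

```text
time: 6.2
tcp_pos: [0.4936, 0.2061, 0.2504]
ee_rot: [-1.166, 1.275, -1.27]
ft_force: [-8.7, 4.5, 5.9]
grip_width: 0.12
```

```bash
python3 - <<'E'
from h import *
print(w2c(cur()[0]),lid(),ctrl.observe()['ft_force'])
arc(.72,.96)
E
```

```text
[-1.04658459e-02  2.39610055e-04  2.50386226e-01] (np.float64(0.7355848897557583), np.float64(0.20222363031486384)) [-8.71819712  4.53627191  5.9365766 ]
tz 0.066 ty -0.042
tz 0.134 ty -0.082
tz 0.204 ty -0.117
tz 0.276 ty -0.15
tz 0.349 ty -0.179
```

move_arm:
  plan:
    - {"tx": 0,"ty": -0.047,"tz": 0.066,"wx": 0,"wy": 0,"wz": 0}
    - {"tx": 0,"ty": -0.088,"tz": 0.134,"wx": 0,"wy": 0,"wz": 0}
    - {"tx": 0,"ty": -0.125,"tz": 0.204,"wx": 0,"wy": 0,"wz": 0}
    - {"tx": 0,"ty": -0.158,"tz": 0.276,"wx": 0,"wy": 0,"wz": 0}
    - {"tx": 0,"ty": -0.187,"tz": 0.349,"wx": 0,"wy": 0,"wz": 0}

```text
time: 6.7
tcp_pos: [0.5358, 0.2027, 0.2733]
ee_rot: [-1.164, 1.273, -1.27]
ft_force: [-1.8, 6.2, -0.1]
grip_width: 0.117
```

```bash
python3 - <<'E'
from h import *
print(w2c(cur()[0]),lid(),ctrl.observe()['ft_force'])
arc(.96,1.2)
E
```

```text
[0.03192623 0.00048629 0.27332889] (np.float64(0.9732880137383754), np.float64(0.20402068062832526)) [-1.77192213  6.22973461 -0.14069571]
tz 0.074 ty -0.025
tz 0.15 ty -0.047
tz 0.226 ty -0.065
tz 0.304 ty -0.08
tz 0.381 ty -0.091
```

move_arm:
  plan:
    - {"tx": 0,"ty": -0.026,"tz": 0.076,"wx": 0,"wy": 0,"wz": 0}
    - {"tx": 0,"ty": -0.049,"tz": 0.154,"wx": 0,"wy": 0,"wz": 0}
    - {"tx": 0,"ty": -0.068,"tz": 0.233,"wx": 0,"wy": 0,"wz": 0}
    - {"tx": 0,"ty": -0.084,"tz": 0.313,"wx": 0,"wy": 0,"wz": 0}
    - {"tx": 0,"ty": -0.095,"tz": 0.393,"wx": 0,"wy": 0,"wz": 0}

```text
time: 7.2
tcp_pos: [0.5832, 0.1989, 0.2854]
ee_rot: [-1.162, 1.272, -1.27]
ft_force: [-0.9, 8.1, 4.0]
grip_width: 0.118
```

```bash
python3 - <<'E'
from h import *
print(w2c(cur()[0]),lid(),ctrl.observe()['ft_force'])
arc(1.2,1.45)
E
```

```text
[0.07946549 0.00075454 0.2853947 ] (np.float64(1.2133435870304834), np.float64(0.20542361483518998)) [-0.88233634  8.132249    3.96095625]
tz 0.082 ty -0.007
tz 0.163 ty -0.01
tz 0.245 ty -0.009
tz 0.327 ty -0.004
tz 0.408 ty 0.005
```

```bash
python3 - <<'E'
from h import *
d=optics.get_image("scene"); save(d,"s2.png",(230,40,380,220),3.3)
d=optics.get_image("wrist"); save(d,"w3.png",s=1)
E
python3 -c "
import cv2,numpy as np
a=cv2.imread('pics/s2.png');b=cv2.imread('pics/w3.png');print(a.shape,b.shape)
b=cv2.resize(b,(300,225));o=np.zeros((600,800,3),np.uint8);o[:a.shape[0],:a.shape[1]]=a;o[:225,500:]=b;cv2.imwrite('pics/c3.png',o)"
```

```text
(594, 495, 3) (384, 512, 3)
```

View pics/c3.png

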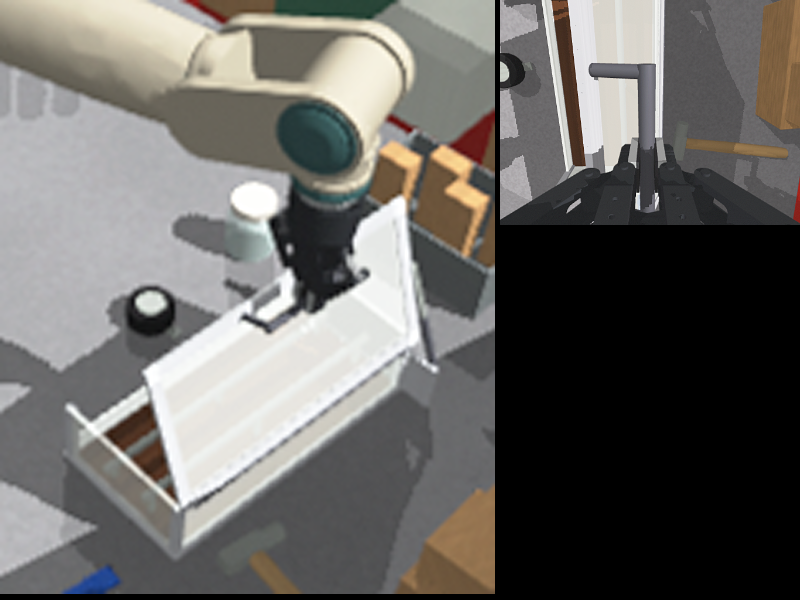

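move_arm:
  plan:
    - {"tx": 0,"ty": 0,"tz": 0.08,"wx": 0,"wy": 0,"wz": 0}
    - {"tx": 0,"ty": 0.005,"tz": 0.16,"wx": 0,"wy": 0,"wz": 0}
    - {"tx": 0,"ty": 0.01,"tz": 0.24,"wx": 0,"wy": 0,"wz": 0}
    - {"tx": 0,"ty": 0.02,"tz": 0.32,"wx": 0,"wy": 0,"wz": 0}
    - {"tx": 0,"ty": 0.03,"tz": 0.4,"wx": 0,"wy": 0,"wz": 0}

```text
time: 7.8
tcp_pos: [0.63, 0.1951, 0.283]
ee_rot: [-1.163, 1.273, -1.269]
ft_force: [-54.0, 4.4, 23.2]
grip_width: 0.115
```

```bash
python3 - <<'E'
from h import *
print(w2c(cur()[0]),lid(),ctrl.observe()['ft_force'])
E
```

```text
[0.1263699  0.00094465 0.28299983] (np.float64(1.4432827069935525), np.float64(0.20371378171278537)) [-53.99476863   4.38314269  23.24451793]
```

move_arm:
  plan:
    - {"tx": 0,"ty": 0,"tz": -0.02,"wx": 0,"wy": 0,"wz": 0}
    - {"tx": 0,"ty": 0,"tz": -0.02,"wx": 0,"wy": 0,"wz": 0}
    - {"tx": 0,"ty": 0,"tz": -0.02,"wx": 0,"wy": 0,"wz": 0}
    - {"tx": 0,"ty": 0,"tz": -0.02,"wx": 0,"wy": 0,"wz": 0}
    - {"tx": 0,"ty": 0,"tz": -0.02,"wx": 0,"wy": 0,"wz": 0}

```text
time: 8.3
tcp_pos: [0.6293, 0.1951, 0.2832]
ee_rot: [-1.158, 1.269, -1.272]
ft_force: [3.1, 8.4, 7.0]
grip_width: 0.116
```

move_arm:
  plan:
    - {"tx": 0,"ty": 0,"tz": 0,"wx": 0,"wy": 0,"wz": 0}
    - {"tx": 0,"ty": 0,"tz": 0,"wx": 0,"wy": 0,"wz": 0}
    - {"tx": 0,"ty": 0,"tz": 0,"wx": 0,"wy": 0,"wz": 0}
    - {"tx": 0,"ty": 0,"tz": 0,"wx": 0,"wy": 0,"wz": 0}
    - {"tx": 0,"ty": 0,"tz": 0,"wx": 0,"wy": 0,"wz": 0}
  gripper: -0.35

```text
time: 8.8
tcp_pos: [0.6283, 0.1927, 0.279]
ee_rot: [-1.166, 1.274, -1.274]
ft_force: [-0.3, -0.8, -1.2]
grip_width: 0.325
```

```bash
python3 - <<'E'
from h import *
print(w2c(cur()[0]),lid(),ctrl.observe()['ft_force'])
d=optics.get_image("scene"); save(d,"s4.png",(230,40,380,220),3.3)
E
```

```text
[ 0.12488758 -0.00155376  0.27900783] (np.float64(1.4385068329686046), np.float64(0.19956576036828277)) [-0.30309903 -0.77406271 -1.20740289]
```

View pics/s4.png

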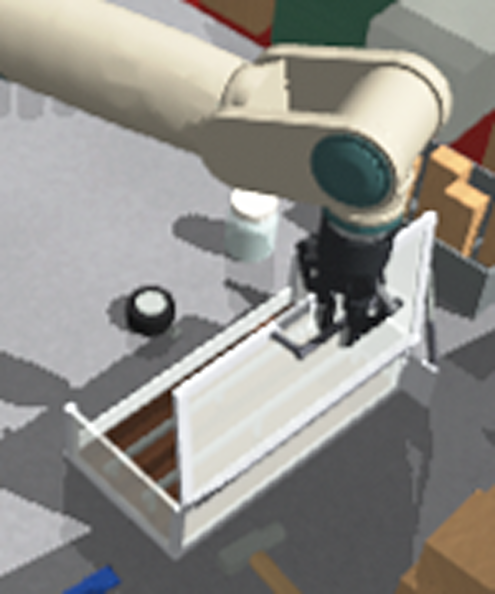

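move_arm:
  plan:
    - {"tx": 0,"ty": -0.2,"tz": 0,"wx": 0,"wy": 0,"wz": 0}
    - {"tx": 0,"ty": -0.4,"tz": 0,"wx": 0,"wy": 0,"wz": 0}
    - {"tx": 0,"ty": -0.6,"tz": 0,"wx": 0,"wy": 0,"wz": 0}
    - {"tx": 0,"ty": -0.6,"tz": -0.4,"wx": 0,"wy": 0,"wz": 0}
    - {"tx": 0,"ty": -0.6,"tz": -0.8,"wx": 0,"wy": 0,"wz": 0}

```text
time: 9.35
tcp_pos: [0.5332, 0.2015, 0.3495]
ee_rot: [-1.167, 1.276, -1.274]
ft_force: [-0.5, 0.4, 1.8]
grip_width: 0.328
```

```bash
python3 - <<'E'
from h import *
d=optics.get_image("top"); save(d,"t5.png")
for yaw in (7.4+90,): go([.389,-.277,.2],Rd(np.radians(yaw))); go([.389,-.277,.2],Rd(np.radians(yaw-180)))
E
```

```text
t 9.4 shift [ 4.072  1.255 -0.775] turn [ 0.009 -2.274 -0.007] F [-5.7  0.5 -2.1] w 0.321
t 9.4 shift [ 4.072  1.255 -0.775] turn [0.007 1.726 0.009] F [-5.7  0.5 -2.1] w 0.321
```

View pics/t5.png

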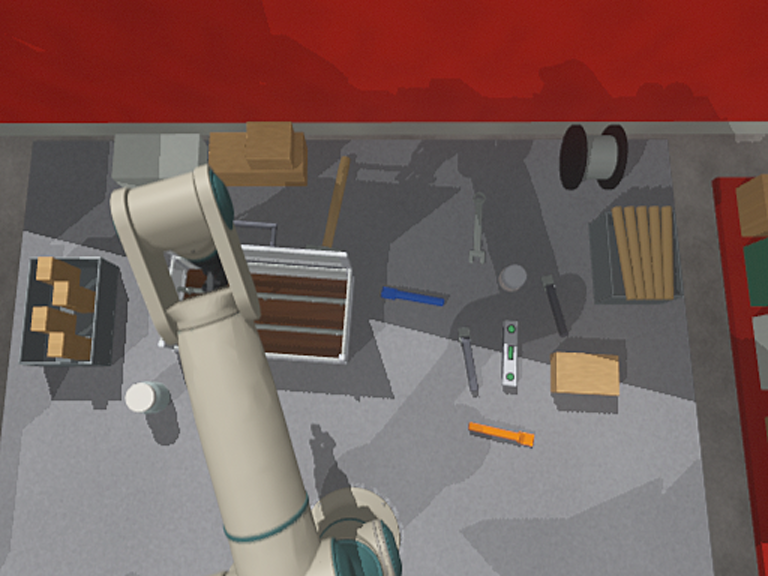

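```bash
cat >> h.py <<'E'
def route(p,Rt,n=None,p0=None,R0=None):
    "split a straight path into calls; prints the final row of each (tool axes at the start of that call)"
    if p0 is None: p0,R0,s=cur()
    p=np.asarray(p,float); w=R.from_matrix(R0.T@Rt).as_rotvec()
    n0=n or 1
    while 1:
        out=[];ok=True
        for k in range(n0):
            Rk=R0@R.from_rotvec(w*k/n0).as_matrix()
            sh=Rk.T@(p-p0)/n0/.12; tw=w/n0/np.radians(45)
            if abs(sh).max()>1 or np.abs(tw).max()>.9: ok=False
            out.append((sh,tw))
        if ok or n: break
        n0+=1
    print('calls',n0)
    for a,b in out: print(np.round(a,2)+0.,np.round(b,3)+0.)
E
python3 - <<'E'
from h import *
route([.389,-.277,.2],Rd(np.radians(-82.6)))
route([.40,-.20,.30],Rd(np.radians(-82.6)))
E
```

```text
calls 5
[ 0.81  0.25 -0.16] [0.001 0.345 0.002]
[0.83 0.25 0.07] [0.001 0.345 0.002]
[0.78 0.25 0.29] [0.001 0.345 0.002]
[0.67 0.25 0.48] [0.001 0.345 0.002]
[0.52 0.25 0.65] [0.001 0.345 0.002]
calls 4
[ 0.86  0.1  -0.19] [0.002 0.431 0.002]
[0.87 0.1  0.11] [0.002 0.431 0.002]
[0.78 0.1  0.39] [0.002 0.431 0.002]
[0.61 0.1  0.63] [0.002 0.431 0.002]
```

move_arm:
  plan:
    - {"tx": 0.27,"ty": 0.08,"tz": -0.05,"wx": 0,"wy": 0.115,"wz": 0}
    - {"tx": 0.54,"ty": 0.16,"tz": -0.1,"wx": 0,"wy": 0.23,"wz": 0}
    - {"tx": 0.81,"ty": 0.25,"tz": -0.16,"wx": 0,"wy": 0.345,"wz": 0}
    - {"tx": 0.81,"ty": 0.25,"tz": -0.16,"wx": 0,"wy": 0.345,"wz": 0}
    - {"tx": 0.81,"ty": 0.25,"tz": -0.16,"wx": 0,"wy": 0.345,"wz": 0}

```text
time: 9.9
tcp_pos: [0.5048, 0.1059, 0.3215]
ee_rot: [-1.016, 1.469, -1.469]
ft_force: [1.8, 1.4, -0.1]
grip_width: 0.326
```

move_arm:
  plan:
    - {"tx": 0.27,"ty": 0.08,"tz": 0.02,"wx": 0,"wy": 0.115,"wz": 0}
    - {"tx": 0.54,"ty": 0.16,"tz": 0.04,"wx": 0,"wy": 0.23,"wz": 0}
    - {"tx": 0.83,"ty": 0.25,"tz": 0.07,"wx": 0,"wy": 0.345,"wz": 0}
    - {"tx": 0.83,"ty": 0.25,"tz": 0.07,"wx": 0,"wy": 0.345,"wz": 0}
    - {"tx": 0.83,"ty": 0.25,"tz": 0.07,"wx": 0,"wy": 0.345,"wz": 0}

```text
time: 10.4
tcp_pos: [0.4782, 0.0104, 0.2917]
ee_rot: [-0.842, 1.656, -1.656]
ft_force: [-0.4, 0.0, -0.2]
grip_width: 0.325
```

move_arm:
  plan:
    - {"tx": 0.26,"ty": 0.08,"tz": 0.1,"wx": 0,"wy": 0.115,"wz": 0}
    - {"tx": 0.52,"ty": 0.16,"tz": 0.2,"wx": 0,"wy": 0.23,"wz": 0}
    - {"tx": 0.78,"ty": 0.25,"tz": 0.29,"wx": 0,"wy": 0.345,"wz": 0}
    - {"tx": 0.78,"ty": 0.25,"tz": 0.29,"wx": 0,"wy": 0.345,"wz": 0}
    - {"tx": 0.78,"ty": 0.25,"tz": 0.29,"wx": 0,"wy": 0.345,"wz": 0}

```text
time: 10.9
tcp_pos: [0.4514, -0.0853, 0.2618]
ee_rot: [-0.639, 1.834, -1.833]
ft_force: [0.6, -0.7, 0.5]
grip_width: 0.321
```

move_arm:
  plan:
    - {"tx": 0.22,"ty": 0.08,"tz": 0.16,"wx": 0,"wy": 0.115,"wz": 0}
    - {"tx": 0.44,"ty": 0.16,"tz": 0.32,"wx": 0,"wy": 0.23,"wz": 0}
    - {"tx": 0.67,"ty": 0.25,"tz": 0.48,"wx": 0,"wy": 0.345,"wz": 0}
    - {"tx": 0.67,"ty": 0.25,"tz": 0.48,"wx": 0,"wy": 0.345,"wz": 0}
    - {"tx": 0.67,"ty": 0.25,"tz": 0.48,"wx": 0,"wy": 0.345,"wz": 0}

```text
time: 11.4
tcp_pos: [0.4243, -0.1802, 0.2318]
ee_rot: [-0.406, 2.001, -2.0]
ft_force: [-0.4, 0.8, -0.5]
grip_width: 0.325
```

```bash
python3 - <<'E'
from h import *
route([.389,-.277,.2],Rd(np.radians(-82.6)))
d=optics.get_image("wrist"); save(d,"w6.png")
E
```

```text
calls 1
[0.59 0.26 0.63] [ 0.     0.346 -0.001]
```

View pics/w6.png

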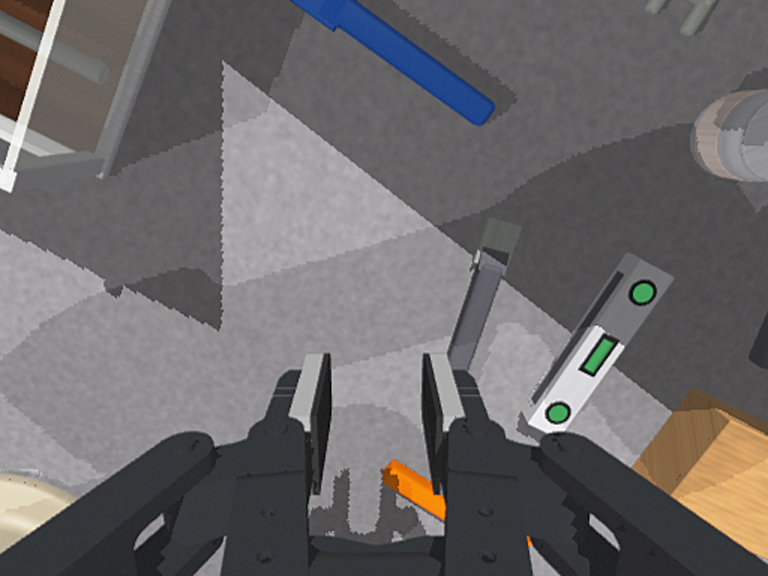

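move_arm:
  plan:
    - {"tx": 0.2,"ty": 0.09,"tz": 0.21,"wx": 0,"wy": 0.115,"wz": 0}
    - {"tx": 0.4,"ty": 0.18,"tz": 0.42,"wx": 0,"wy": 0.23,"wz": 0}
    - {"tx": 0.59,"ty": 0.26,"tz": 0.63,"wx": 0,"wy": 0.346,"wz": 0}
    - {"tx": 0.59,"ty": 0.26,"tz": 0.63,"wx": 0,"wy": 0.346,"wz": 0}
    - {"tx": 0.59,"ty": 0.26,"tz": 0.63,"wx": 0,"wy": 0.346,"wz": 0}

```text
time: 11.95
tcp_pos: [0.3884, -0.2775, 0.2005]
ee_rot: [-0.138, 2.154, -2.154]
ft_force: [-0.4, 0.5, -0.2]
grip_width: 0.323
```

```bash
python3 - <<'E'
from h import *
go([.389,-.277,.2],Rd(np.radians(-82.6)))
d=optics.get_image("wrist"); save(d,"w7.png")
E
```

```text
t 11.95 shift [-0.006  0.004 -0.004] turn [ 0.    -0.    -0.001] F [-0.4  0.5 -0.2] w 0.323
```

View pics/w7.png

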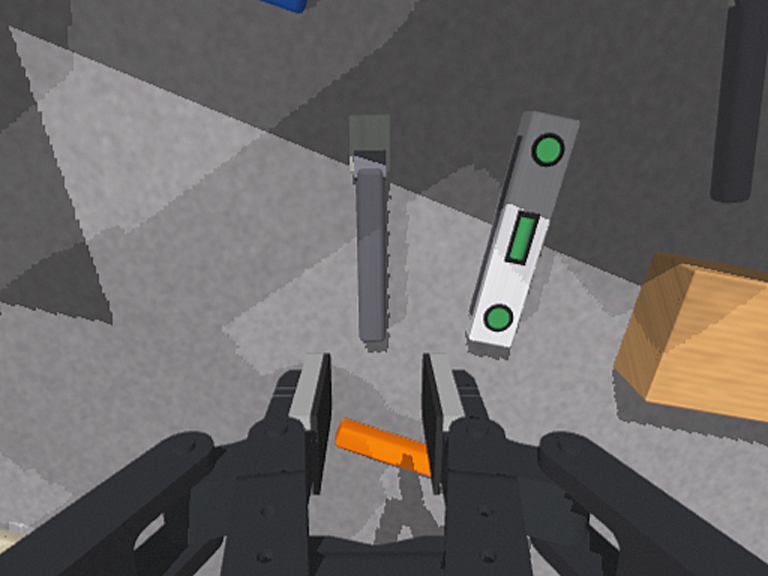

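```bash
cat >> h.py <<'E'
def two(d,tip,butt,zt=.009,zb=.018,s=1.5):
    a=back(d,np.array(tip)/s,zt)[0]; b=back(d,np.array(butt)/s,zb)[0]
    v=(a-b)[:2]; return (a+b)[:2]/2, np.linalg.norm(v), np.degrees(np.arctan2(v[1],v[0]))
E
python3 - <<'E'
from h import *
d=optics.get_image("wrist")
print(two(d,(370,116),(372,340)))
t=two(d,(372,340),(372,340)); print(back(d,np.array([[372,340],[370,170]])/1.5,.018))
print('L',two(d,(550,116),(490,343),.024,.024))
E
```

```text
(array([ 0.39342554, -0.27293625]), np.float64(0.14574207950576334), np.float64(7.851883090255651))
[[ 0.3212377  -0.28289136  0.018     ]
 [ 0.43412424 -0.26709632  0.018     ]]
L (array([ 0.40567549, -0.36467109]), np.float64(0.1474892573667075), np.float64(-2.5382888311347203))
```

```bash
python3 - <<'E'
from h import *
go([.3945,-.2728,.09],Rd(np.radians(-82.3)))
E
```

```text
t 12.05 shift [-0.052  0.924 -0.03 ] turn [-0.001 -0.005 -0.002] F [-0.5 -0.2 -0.4] w 0.328
```

move_arm:
  plan:
    - {"tx": -0.05,"ty": 0.3,"tz": -0.03,"wx": 0,"wy": -0.005,"wz": 0}
    - {"tx": -0.05,"ty": 0.6,"tz": -0.03,"wx": 0,"wy": -0.005,"wz": 0}
    - {"tx": -0.05,"ty": 0.92,"tz": -0.03,"wx": 0,"wy": -0.005,"wz": 0}
    - {"tx": -0.05,"ty": 0.92,"tz": -0.03,"wx": 0,"wy": -0.005,"wz": 0}
    - {"tx": -0.05,"ty": 0.92,"tz": -0.03,"wx": 0,"wy": -0.005,"wz": 0}
  gripper: -0.1

```text
time: 12.55
tcp_pos: [0.3938, -0.2733, 0.0908]
ee_rot: [-0.142, 2.152, -2.153]
ft_force: [-0.5, -0.1, 0.7]
grip_width: 0.448
```

```bash
python3 - <<'E'
from h import *
go([.3945,-.2728,.004],Rd(np.radians(-82.3)))
d=optics.get_image("wrist"); save(d,"w8.png"); print(proj(d,[[.3945,-.2728,.018]])*1.5, proj(d,[cur()[0]])*1.5)
E
```

```text
t 12.55 shift [-0.006  0.723 -0.004] turn [-0.    -0.002 -0.001] F [-0.5 -0.1  0.7] w 0.448
[[376.22861067 299.61896998]] [[380.59556555 382.46526532]]
```

View pics/w8.png

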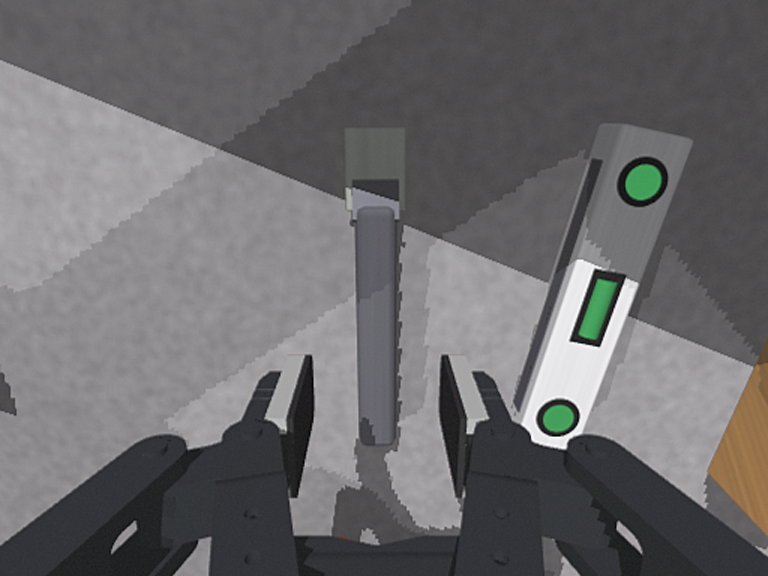

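move_arm:
  plan:
    - {"tx": -0.005,"ty": 0.25,"tz": 0,"wx": 0,"wy": 0,"wz": 0}
    - {"tx": -0.005,"ty": 0.5,"tz": 0,"wx": 0,"wy": 0,"wz": 0}
    - {"tx": -0.005,"ty": 0.65,"tz": 0,"wx": 0,"wy": 0,"wz": 0}
    - {"tx": -0.005,"ty": 0.72,"tz": 0,"wx": 0,"wy": 0,"wz": 0}
    - {"tx": -0.005,"ty": 0.72,"tz": 0,"wx": 0,"wy": 0,"wz": 0}

```text
time: 13.1
tcp_pos: [0.3943, -0.2742, 0.0042]
ee_rot: [-0.14, 2.152, -2.154]
ft_force: [0.1, 0.4, -0.6]
grip_width: 0.449
```

move_arm:
  plan:
    - {"tx": 0,"ty": 0,"tz": 0,"wx": 0,"wy": 0,"wz": 0}
    - {"tx": 0,"ty": 0,"tz": 0,"wx": 0,"wy": 0,"wz": 0}
    - {"tx": 0,"ty": 0,"tz": 0,"wx": 0,"wy": 0,"wz": 0}
    - {"tx": 0,"ty": 0,"tz": 0,"wx": 0,"wy": 0,"wz": 0}
    - {"tx": 0,"ty": 0,"tz": 0,"wx": 0,"wy": 0,"wz": 0}
  gripper: -1
  grip_force: 60

```text
time: 13.6
tcp_pos: [0.3948, -0.2747, 0.0054]
ee_rot: [-0.138, 2.15, -2.155]
ft_force: [-0.5, 0.1, 7.5]
grip_width: 0.189
```

move_arm:
  plan:
    - {"tx": 0,"ty": -0.2,"tz": 0,"wx": 0,"wy": 0,"wz": 0}
    - {"tx": 0,"ty": -0.4,"tz": 0,"wx": 0,"wy": 0,"wz": 0}
    - {"tx": 0,"ty": -0.6,"tz": 0,"wx": 0,"wy": 0,"wz": 0}
    - {"tx": 0,"ty": -0.8,"tz": 0,"wx": 0,"wy": 0,"wz": 0}
    - {"tx": 0,"ty": -1,"tz": 0,"wx": 0,"wy": 0,"wz": 0}

```text
time: 14.1
tcp_pos: [0.3935, -0.2738, 0.1246]
ee_rot: [-0.14, 2.153, -2.154]
ft_force: [0.8, -0.6, -2.7]
grip_width: 0.185
```

```bash
cat >> h.py <<'E'
def Rp(tilt=.225):
    "placing orientation: tool z along case -y, tool leaning so goods slope down to front"
    return R.from_rotvec(np.array([-np.sin(YC),np.cos(YC),0])*(-tilt)).as_matrix()@Rd(YC-np.pi/2)
E
python3 - <<'E'
from h import *
d=optics.get_image("wrist"); save(d,"w9.png")
M=Rp(); print('up',-M[:,1]) # should lean to -x
route(c2w(-.003,-.08,.18),Rp())
E
```

```text
up [-0.22228097  0.01917345  0.97479411]
calls 4
[-0.31 -0.11 -0.8 ] [0.006 0.069 0.07 ]
[-0.28 -0.1  -0.82] [0.006 0.069 0.07 ]
[-0.24 -0.09 -0.83] [0.006 0.069 0.07 ]
[-0.2  -0.08 -0.84] [0.006 0.069 0.07 ]
```

View pics/w9.png

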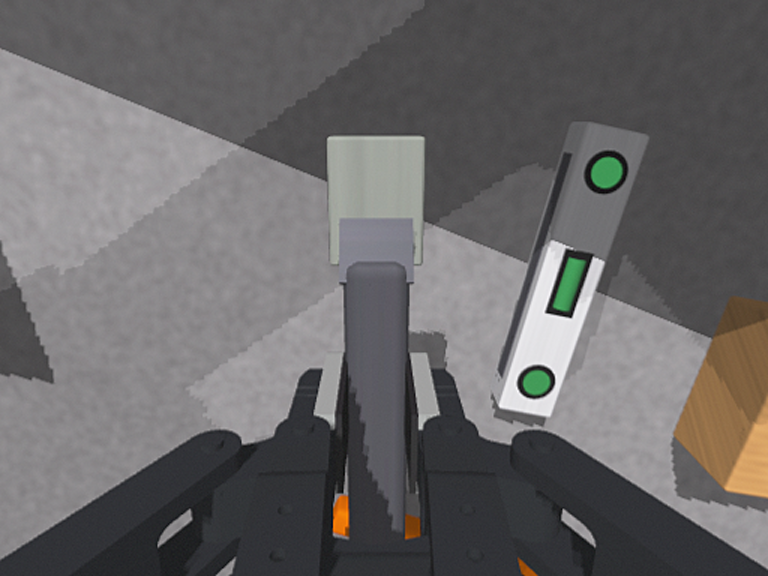

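```bash
python3 - <<'E'
from h import *
d=optics.get_image("wrist"); p,Rm,s=cur()
a=back(d,np.array([376,137])/1.5,p[2]+.003)[0]; print(Rm.T@(a-p))
E
```

```text
[-0.07238824 -0.00262438 -0.00063618]
```

move_arm:
  plan:
    - {"tx": -0.06,"ty": -0.06,"tz": -0.2,"wx": 0,"wy": 0.017,"wz": 0.017}
    - {"tx": -0.14,"ty": -0.1,"tz": -0.4,"wx": 0.003,"wy": 0.034,"wz": 0.035}
    - {"tx": -0.22,"ty": -0.15,"tz": -0.6,"wx": 0.005,"wy": 0.05,"wz": 0.052}
    - {"tx": -0.3,"ty": -0.18,"tz": -0.8,"wx": 0.006,"wy": 0.069,"wz": 0.07}
    - {"tx": -0.31,"ty": -0.2,"tz": -0.8,"wx": 0.006,"wy": 0.069,"wz": 0.07}

```text
time: 14.7
tcp_pos: [0.4179, -0.1715, 0.1462]
ee_rot: [-0.026, 2.155, -2.154]
ft_force: [0.5, 0.3, -2.5]
grip_width: 0.19
```

move_arm:
  plan:
    - {"tx": -0.06,"ty": -0.03,"tz": -0.2,"wx": 0,"wy": 0.017,"wz": 0.017}
    - {"tx": -0.13,"ty": -0.06,"tz": -0.4,"wx": 0.003,"wy": 0.034,"wz": 0.035}
    - {"tx": -0.2,"ty": -0.08,"tz": -0.6,"wx": 0.005,"wy": 0.05,"wz": 0.052}
    - {"tx": -0.27,"ty": -0.1,"tz": -0.8,"wx": 0.006,"wy": 0.069,"wz": 0.07}
    - {"tx": -0.28,"ty": -0.1,"tz": -0.82,"wx": 0.006,"wy": 0.069,"wz": 0.07}

```text
time: 15.2
tcp_pos: [0.4433, -0.0717, 0.16]
ee_rot: [0.092, 2.152, -2.155]
ft_force: [0.3, 0.2, -2.4]
grip_width: 0.193
```

```bash
python3 - <<'E'
from h import *
route(c2w(-.003,-.08,.18),Rp())
E
```

```text
calls 2
[-0.24 -0.06 -0.82] [0.01  0.069 0.073]
[-0.2  -0.05 -0.83] [0.01  0.069 0.073]
```

move_arm:
  plan:
    - {"tx": -0.06,"ty": -0.03,"tz": -0.2,"wx": 0.002,"wy": 0.017,"wz": 0.017}
    - {"tx": -0.12,"ty": -0.05,"tz": -0.4,"wx": 0.004,"wy": 0.034,"wz": 0.035}
    - {"tx": -0.18,"ty": -0.06,"tz": -0.6,"wx": 0.007,"wy": 0.05,"wz": 0.052}
    - {"tx": -0.24,"ty": -0.06,"tz": -0.8,"wx": 0.01,"wy": 0.069,"wz": 0.073}
    - {"tx": -0.24,"ty": -0.06,"tz": -0.82,"wx": 0.01,"wy": 0.069,"wz": 0.073}

```text
time: 15.7
tcp_pos: [0.4689, 0.0269, 0.1698]
ee_rot: [0.212, 2.141, -2.155]
ft_force: [-0.5, -0.5, -3.2]
grip_width: 0.192
```

move_arm:
  plan:
    - {"tx": -0.05,"ty": -0.03,"tz": -0.2,"wx": 0.002,"wy": 0.017,"wz": 0.017}
    - {"tx": -0.1,"ty": -0.05,"tz": -0.4,"wx": 0.004,"wy": 0.034,"wz": 0.035}
    - {"tx": -0.15,"ty": -0.05,"tz": -0.6,"wx": 0.007,"wy": 0.05,"wz": 0.052}
    - {"tx": -0.2,"ty": -0.05,"tz": -0.8,"wx": 0.01,"wy": 0.069,"wz": 0.073}
    - {"tx": -0.2,"ty": -0.05,"tz": -0.83,"wx": 0.01,"wy": 0.069,"wz": 0.073}

```text
time: 16.2
tcp_pos: [0.4949, 0.1253, 0.1793]
ee_rot: [0.332, 2.127, -2.151]
ft_force: [0.7, -0.3, -2.8]
grip_width: 0.189
```

```bash
python3 - <<'E'
from h import *
M=Rp(); 
for z in (.09,.057): go(c2w(-.003,-.08,z)-M@np.array([.0026,-.004,0]),M)
d=optics.get_image("wrist"); save(d,"w10.png")
E
```

```text
t 16.2 shift [ 0.15   0.757 -0.003] turn [-0.002  0.001  0.001] F [ 0.7 -0.3 -2.8] w 0.189
t 16.2 shift [ 0.211  1.026 -0.003] turn [-0.002  0.001  0.001] F [ 0.7 -0.3 -2.8] w 0.189
```

View pics/w10.png

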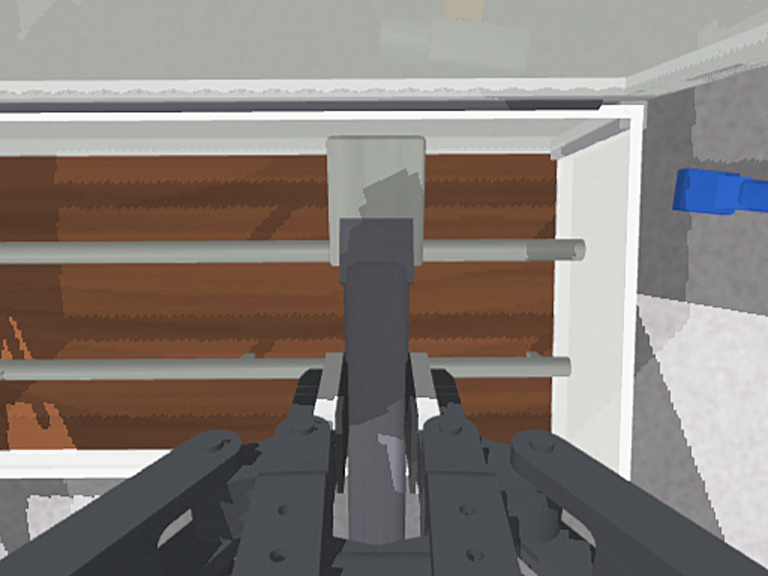

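```bash
python3 - <<'E'
from h import *
d=optics.get_image("wrist")
for uv,z in (((300,251),.048),((560,250),.048),((585,250),.048),((200,369),.032),((540,367),.032),((570,367),.032)): print(w2c(back(d,np.array(uv)/1.5,z)[0]))
E
```

```text
[ 0.03396968 -0.0382804   0.048     ]
[ 0.03464489 -0.18212981  0.048     ]
[ 0.03465674 -0.19597903  0.048     ]
[-0.03656684  0.0242427   0.032     ]
[-0.03529452 -0.17803051  0.032     ]
[-0.035289   -0.19590621  0.032     ]
```

move_arm:
  plan:
    - {"tx": 0.05,"ty": 0.25,"tz": 0,"wx": 0,"wy": 0,"wz": 0}
    - {"tx": 0.1,"ty": 0.5,"tz": 0,"wx": 0,"wy": 0,"wz": 0}
    - {"tx": 0.15,"ty": 0.7,"tz": 0,"wx": 0,"wy": 0,"wz": 0}
    - {"tx": 0.17,"ty": 0.8,"tz": 0,"wx": 0,"wy": 0,"wz": 0}
    - {"tx": 0.17,"ty": 0.8,"tz": 0,"wx": 0,"wy": 0,"wz": 0}

```text
time: 16.8
tcp_pos: [0.4954, 0.1232, 0.0802]
ee_rot: [0.333, 2.129, -2.155]
ft_force: [-0.5, 0.4, -3.4]
grip_width: 0.189
```

```bash
python3 - <<'E'
from h import *
M=Rp(); 
for z in (.057,.055): go(c2w(-.003,-.08,z)-M@np.array([.0026,-.004,0]),M)
E
```

```text
t 16.8 shift [ 0.032  0.219 -0.02 ] turn [-0.004 -0.002  0.005] F [-0.5  0.4 -3.4] w 0.189
t 16.8 shift [ 0.036  0.236 -0.02 ] turn [-0.004 -0.002  0.005] F [-0.5  0.4 -3.4] w 0.189
```

move_arm:
  plan:
    - {"tx": 0.01,"ty": 0.06,"tz": 0,"wx": 0,"wy": 0,"wz": 0}
    - {"tx": 0.02,"ty": 0.12,"tz": -0.01,"wx": 0,"wy": 0,"wz": 0.003}
    - {"tx": 0.03,"ty": 0.18,"tz": -0.02,"wx": 0,"wy": 0,"wz": 0.005}
    - {"tx": 0.035,"ty": 0.23,"tz": -0.02,"wx": 0,"wy": 0,"wz": 0.005}
    - {"tx": 0.035,"ty": 0.23,"tz": -0.02,"wx": 0,"wy": 0,"wz": 0.005}

```text
time: 17.3
tcp_pos: [0.4981, 0.1267, 0.0532]
ee_rot: [0.337, 2.126, -2.15]
ft_force: [0.1, -0.7, -2.8]
grip_width: 0.193
```

```bash
python3 - <<'E'
from h import *
M=Rp(); 
for z in (.055,): go(c2w(-.003,-.08,z)-M@np.array([.0026,-.004,0]),M)
E
```

```text
t 17.3 shift [0.006 0.011 0.012] turn [-0.002 -0.001 -0.003] F [ 0.1 -0.7 -2.8] w 0.193
```

move_arm:
  plan:
    - {"tx": 0.005,"ty": 0.01,"tz": 0,"wx": 0,"wy": 0,"wz": 0}
    - {"tx": 0.005,"ty": 0.02,"tz": 0,"wx": 0,"wy": 0,"wz": 0}
    - {"tx": 0.005,"ty": 0.02,"tz": 0,"wx": 0,"wy": 0,"wz": 0}
    - {"tx": 0.005,"ty": 0.02,"tz": 0,"wx": 0,"wy": 0,"wz": 0}
    - {"tx": 0.005,"ty": 0.02,"tz": 0,"wx": 0,"wy": 0,"wz": 0}

```text
time: 17.8
tcp_pos: [0.4988, 0.1268, 0.0522]
ee_rot: [0.34, 2.125, -2.148]
ft_force: [-1.3, 1.6, -0.3]
grip_width: 0.189
```

move_arm:
  plan:
    - {"tx": 0,"ty": 0,"tz": 0,"wx": 0,"wy": 0,"wz": 0}
    - {"tx": 0,"ty": 0,"tz": 0,"wx": 0,"wy": 0,"wz": 0}
    - {"tx": 0,"ty": 0,"tz": 0,"wx": 0,"wy": 0,"wz": 0}
    - {"tx": 0,"ty": 0,"tz": 0,"wx": 0,"wy": 0,"wz": 0}
    - {"tx": 0,"ty": 0,"tz": 0,"wx": 0,"wy": 0,"wz": 0}
  gripper: -0.2

```text
time: 18.3
tcp_pos: [0.4987, 0.1267, 0.0519]
ee_rot: [0.34, 2.125, -2.149]
ft_force: [0.2, -0.0, 0.4]
grip_width: 0.399
```

move_arm:
  plan:
    - {"tx": 0,"ty": -0.2,"tz": 0,"wx": 0,"wy": 0,"wz": 0}
    - {"tx": 0,"ty": -0.4,"tz": 0,"wx": 0,"wy": 0,"wz": 0}
    - {"tx": 0,"ty": -0.6,"tz": 0,"wx": 0,"wy": 0,"wz": 0}
    - {"tx": 0,"ty": -0.8,"tz": 0,"wx": 0,"wy": 0,"wz": 0}
    - {"tx": 0,"ty": -1,"tz": 0,"wx": 0,"wy": 0,"wz": 0}

```text
time: 18.8
tcp_pos: [0.4711, 0.1292, 0.1696]
ee_rot: [0.34, 2.126, -2.149]
ft_force: [0.2, -0.4, 0.1]
grip_width: 0.401
```

```bash
python3 - <<'E'
from h import *
d=optics.get_image("wrist"); save(d,"w11.png")
e=optics.get_image("top"); save(e,"t11.png")
route([.406,-.366,.2],Rd(np.radians(-93)))
E
```

```text
calls 5
[ 0.03 -0.05  0.83] [-0.001 -0.009 -0.06 ]
[ 0.04 -0.05  0.83] [-0.001 -0.009 -0.06 ]
[ 0.04 -0.05  0.83] [-0.001 -0.009 -0.06 ]
[ 0.05 -0.05  0.83] [-0.001 -0.009 -0.06 ]
[ 0.06 -0.05  0.83] [-0.001 -0.009 -0.06 ]
```

View pics/w11.png

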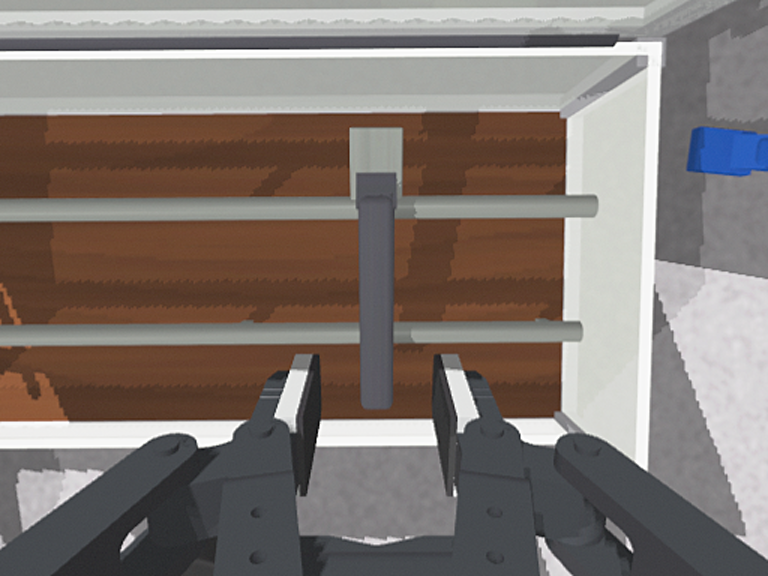

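View pics/t11.png

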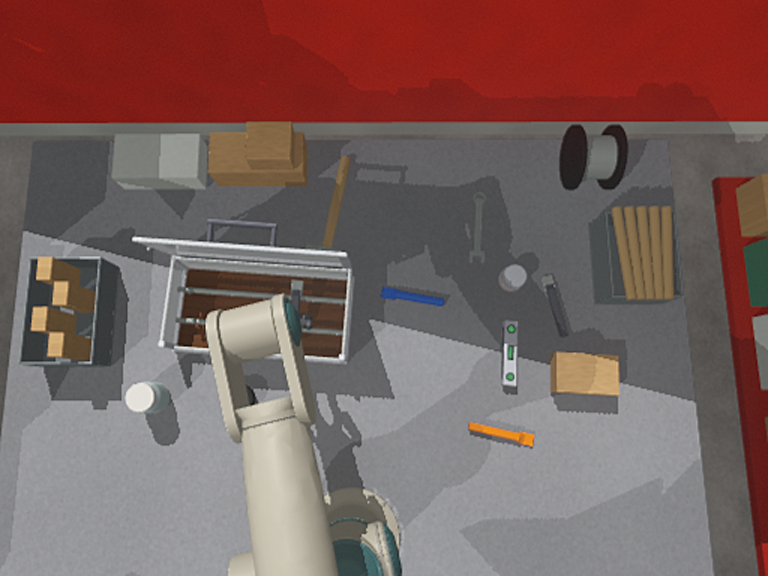

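move_arm:
  plan:
    - {"tx": 0,"ty": -0.05,"tz": 0.27,"wx": 0,"wy": 0,"wz": -0.02}
    - {"tx": 0,"ty": -0.05,"tz": 0.54,"wx": 0,"wy": 0,"wz": -0.04}
    - {"tx": 0.03,"ty": -0.05,"tz": 0.83,"wx": 0,"wy": -0.01,"wz": -0.06}
    - {"tx": 0.03,"ty": -0.05,"tz": 0.83,"wx": 0,"wy": -0.01,"wz": -0.06}
    - {"tx": 0.03,"ty": -0.05,"tz": 0.83,"wx": 0,"wy": -0.01,"wz": -0.06}

```text
time: 19.4
tcp_pos: [0.4578, 0.0299, 0.1728]
ee_rot: [0.284, 2.152, -2.173]
ft_force: [0.1, -0.0, -0.6]
grip_width: 0.403
```

move_arm:
  plan:
    - {"tx": 0,"ty": -0.05,"tz": 0.27,"wx": 0,"wy": 0,"wz": -0.02}
    - {"tx": 0,"ty": -0.05,"tz": 0.54,"wx": 0,"wy": 0,"wz": -0.04}
    - {"tx": 0.04,"ty": -0.05,"tz": 0.83,"wx": 0,"wy": -0.01,"wz": -0.06}
    - {"tx": 0.04,"ty": -0.05,"tz": 0.83,"wx": 0,"wy": -0.01,"wz": -0.06}
    - {"tx": 0.04,"ty": -0.05,"tz": 0.83,"wx": 0,"wy": -0.01,"wz": -0.06}

```text
time: 19.9
tcp_pos: [0.4443, -0.0679, 0.1785]
ee_rot: [0.226, 2.176, -2.193]
ft_force: [0.1, -0.3, -0.5]
grip_width: 0.403
```

move_arm:
  plan:
    - {"tx": 0,"ty": -0.05,"tz": 0.27,"wx": 0,"wy": 0,"wz": -0.02}
    - {"tx": 0,"ty": -0.05,"tz": 0.54,"wx": 0,"wy": 0,"wz": -0.04}
    - {"tx": 0.04,"ty": -0.05,"tz": 0.83,"wx": 0,"wy": -0.01,"wz": -0.06}
    - {"tx": 0.04,"ty": -0.05,"tz": 0.83,"wx": 0,"wy": -0.01,"wz": -0.06}
    - {"tx": 0.04,"ty": -0.05,"tz": 0.83,"wx": 0,"wy": -0.01,"wz": -0.06}

```text
time: 20.4
tcp_pos: [0.4319, -0.1663, 0.1843]
ee_rot: [0.167, 2.199, -2.214]
ft_force: [-0.0, 0.1, -1.5]
grip_width: 0.399
```

move_arm:
  plan:
    - {"tx": 0,"ty": -0.05,"tz": 0.27,"wx": 0,"wy": 0,"wz": -0.02}
    - {"tx": 0,"ty": -0.05,"tz": 0.54,"wx": 0,"wy": 0,"wz": -0.04}
    - {"tx": 0.05,"ty": -0.05,"tz": 0.83,"wx": 0,"wy": -0.01,"wz": -0.06}
    - {"tx": 0.05,"ty": -0.05,"tz": 0.83,"wx": 0,"wy": -0.01,"wz": -0.06}
    - {"tx": 0.05,"ty": -0.05,"tz": 0.83,"wx": 0,"wy": -0.01,"wz": -0.06}
  gripper: 0.1

```text
time: 20.9
tcp_pos: [0.4192, -0.265, 0.1902]
ee_rot: [-0.106, -2.207, 2.218]
ft_force: [-0.3, -0.5, 0.2]
grip_width: 0.55
```

move_arm:
  plan:
    - {"tx": 0,"ty": -0.05,"tz": 0.27,"wx": 0,"wy": 0,"wz": -0.02}
    - {"tx": 0,"ty": -0.05,"tz": 0.54,"wx": 0,"wy": 0,"wz": -0.04}
    - {"tx": 0.06,"ty": -0.05,"tz": 0.83,"wx": 0,"wy": -0.01,"wz": -0.06}
    - {"tx": 0.06,"ty": -0.05,"tz": 0.83,"wx": 0,"wy": -0.01,"wz": -0.06}
    - {"tx": 0.06,"ty": -0.05,"tz": 0.83,"wx": 0,"wy": -0.01,"wz": -0.06}

```text
time: 21.4
tcp_pos: [0.4064, -0.3639, 0.1965]
ee_rot: [-0.045, -2.19, 2.199]
ft_force: [-0.4, -0.0, -0.4]
grip_width: 0.549
```

```bash
python3 - <<'E'
from h import *
go([.406,-.366,.1],Rd(np.radians(-93)))
d=optics.get_image("wrist"); save(d,"w12.png")
E
```

```text
t 21.4 shift [-0.003  0.805  0.014] turn [-0.005  0.006  0.008] F [-0.4 -0.  -0.4] w 0.549
```

View pics/w12.png

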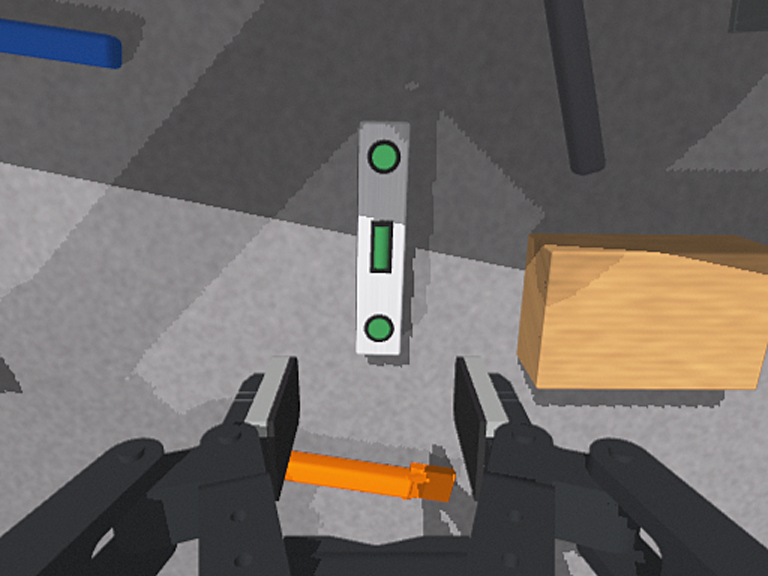

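```bash
python3 - <<'E'
from h import *
d=optics.get_image("wrist")
c,l,a=two(d,(384,123),(379,354),.024,.024); print(c,l,a)
go([*c,.1],Rd(np.radians(a-90)))
E
```

```text
[ 0.40529119 -0.36709642] 0.14777569879502053 -3.6699111126801633
t 21.5 shift [0.003 0.808 0.026] turn [-0.006  0.022  0.008] F [ 0.1  0.1 -0.4] w 0.553
```

move_arm:
  plan:
    - {"tx": 0,"ty": 0.27,"tz": 0.026,"wx": 0,"wy": 0.02,"wz": 0.008}
    - {"tx": 0,"ty": 0.54,"tz": 0.026,"wx": 0,"wy": 0.02,"wz": 0.008}
    - {"tx": 0.003,"ty": 0.8,"tz": 0.026,"wx": -0.005,"wy": 0.022,"wz": 0.008}
    - {"tx": 0.003,"ty": 0.8,"tz": 0.026,"wx": -0.005,"wy": 0.022,"wz": 0.008}
    - {"tx": 0.003,"ty": 0.8,"tz": 0.026,"wx": -0.005,"wy": 0.022,"wz": 0.008}

```text
time: 22.0
tcp_pos: [0.405, -0.368, 0.1017]
ee_rot: [-0.071, -2.187, 2.19]
ft_force: [-0.5, 0.5, 0.6]
grip_width: 0.547
```

```bash
python3 - <<'E'
from h import *
d=optics.get_image("wrist"); save(d,"w13.png"); go([.4053,-.3671,.004],Rd(np.radians(-93.7))); print(proj(d,[[.4053,-.3671,.024]])*1.5)
E
```

```text
t 22.05 shift [ 0.003  0.824 -0.017] turn [-0.004 -0.    -0.002] F [0.  0.  0.2] w 0.553
[[375.00555679 296.6751439 ]]
```

View pics/w13.png

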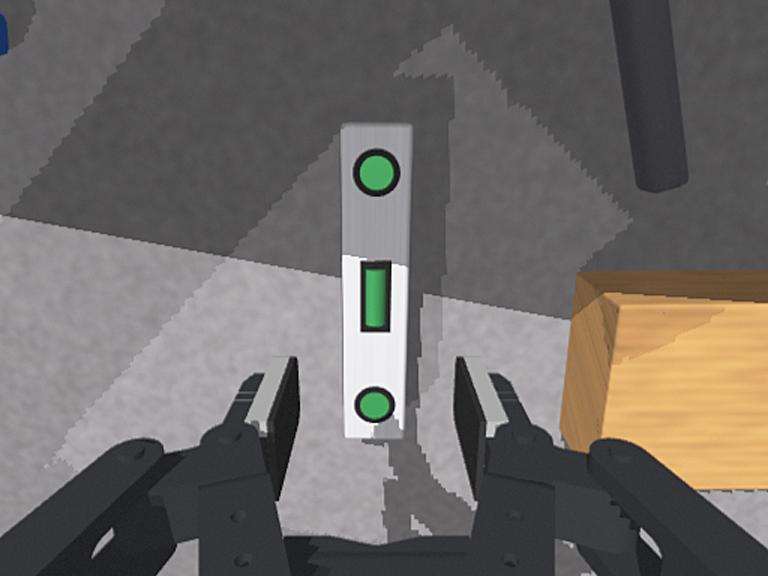

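move_arm:
  plan:
    - {"tx": 0,"ty": 0.28,"tz": -0.015,"wx": 0,"wy": 0,"wz": 0}
    - {"tx": 0,"ty": 0.55,"tz": -0.015,"wx": 0,"wy": 0,"wz": 0}
    - {"tx": 0,"ty": 0.74,"tz": -0.015,"wx": 0,"wy": 0,"wz": 0}
    - {"tx": 0,"ty": 0.82,"tz": -0.015,"wx": 0,"wy": 0,"wz": 0}
    - {"tx": 0,"ty": 0.82,"tz": -0.015,"wx": 0,"wy": 0,"wz": 0}

```text
time: 22.55
tcp_pos: [0.4049, -0.3673, 0.003]
ee_rot: [-0.072, -2.186, 2.19]
ft_force: [-0.9, -0.8, 0.1]
grip_width: 0.55
```

move_arm:
  plan:
    - {"tx": 0,"ty": 0,"tz": 0,"wx": 0,"wy": 0,"wz": 0}
    - {"tx": 0,"ty": 0,"tz": 0,"wx": 0,"wy": 0,"wz": 0}
    - {"tx": 0,"ty": 0,"tz": 0,"wx": 0,"wy": 0,"wz": 0}
    - {"tx": 0,"ty": 0,"tz": 0,"wx": 0,"wy": 0,"wz": 0}
    - {"tx": 0,"ty": 0,"tz": 0,"wx": 0,"wy": 0,"wz": 0}
  gripper: -1
  grip_force: 60

```text
time: 23.05
tcp_pos: [0.4057, -0.3684, 0.005]
ee_rot: [-0.075, -2.185, 2.194]
ft_force: [-0.9, -0.4, 7.5]
grip_width: 0.332
```

move_arm:
  plan:
    - {"tx": 0,"ty": -0.2,"tz": 0,"wx": 0,"wy": 0,"wz": 0}
    - {"tx": 0,"ty": -0.4,"tz": 0,"wx": 0,"wy": 0,"wz": 0}
    - {"tx": 0,"ty": -0.6,"tz": 0,"wx": 0,"wy": 0,"wz": 0}
    - {"tx": 0,"ty": -0.8,"tz": 0,"wx": 0,"wy": 0,"wz": 0}
    - {"tx": 0,"ty": -1,"tz": 0,"wx": 0,"wy": 0,"wz": 0}

```text
time: 23.55
tcp_pos: [0.4045, -0.367, 0.124]
ee_rot: [-0.072, -2.186, 2.19]
ft_force: [0.6, -0.1, -1.7]
grip_width: 0.335
```

```bash
python3 - <<'E'
from h import *
d=optics.get_image("wrist"); save(d,"w14.png")
route(c2w(-.004,0.0,.19),Rp())
E
```

```text
calls 5
[-0.09 -0.11 -0.96] [-0.001  0.005  0.056]
[-0.09 -0.1  -0.96] [-0.001  0.005  0.056]
[-0.1  -0.1  -0.96] [-0.001  0.005  0.056]
[-0.1  -0.09 -0.97] [-0.001  0.005  0.056]
[-0.1  -0.09 -0.97] [-0.001  0.005  0.056]
```

View pics/w14.png

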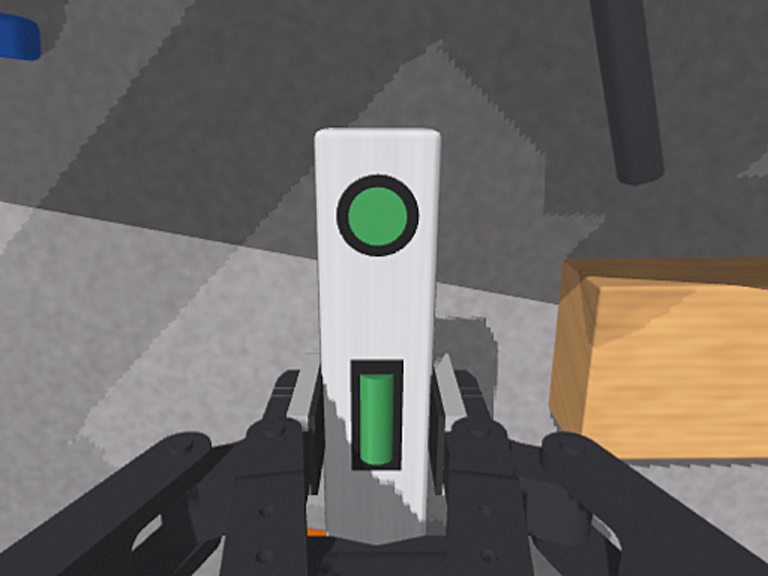

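move_arm:
  plan:
    - {"tx": -0.02,"ty": -0.05,"tz": -0.22,"wx": 0,"wy": 0,"wz": 0.012}
    - {"tx": -0.04,"ty": -0.1,"tz": -0.45,"wx": 0,"wy": 0,"wz": 0.024}
    - {"tx": -0.06,"ty": -0.12,"tz": -0.7,"wx": 0,"wy": 0.003,"wz": 0.04}
    - {"tx": -0.09,"ty": -0.13,"tz": -0.92,"wx": 0,"wy": 0.005,"wz": 0.056}
    - {"tx": -0.09,"ty": -0.13,"tz": -0.96,"wx": 0,"wy": 0.005,"wz": 0.056}

```text
time: 24.1
tcp_pos: [0.4232, -0.2507, 0.1379]
ee_rot: [-0.124, -2.206, 2.211]
ft_force: [0.0, -1.1, -2.1]
grip_width: 0.334
```

move_arm:
  plan:
    - {"tx": -0.02,"ty": -0.05,"tz": -0.22,"wx": 0,"wy": 0,"wz": 0.012}
    - {"tx": -0.04,"ty": -0.08,"tz": -0.45,"wx": 0,"wy": 0,"wz": 0.024}
    - {"tx": -0.06,"ty": -0.1,"tz": -0.7,"wx": 0,"wy": 0.003,"wz": 0.04}
    - {"tx": -0.09,"ty": -0.1,"tz": -0.92,"wx": 0,"wy": 0.005,"wz": 0.056}
    - {"tx": -0.09,"ty": -0.1,"tz": -0.96,"wx": 0,"wy": 0.005,"wz": 0.056}

```text
time: 24.6
tcp_pos: [0.4413, -0.137, 0.1501]
ee_rot: [0.177, 2.205, -2.214]
ft_force: [-0.7, -0.8, -1.7]
grip_width: 0.338
```

move_arm:
  plan:
    - {"tx": -0.02,"ty": -0.03,"tz": -0.22,"wx": 0,"wy": 0,"wz": 0.012}
    - {"tx": -0.04,"ty": -0.06,"tz": -0.45,"wx": 0,"wy": 0,"wz": 0.024}
    - {"tx": -0.07,"ty": -0.08,"tz": -0.7,"wx": 0,"wy": 0.003,"wz": 0.04}
    - {"tx": -0.1,"ty": -0.1,"tz": -0.92,"wx": 0,"wy": 0.005,"wz": 0.056}
    - {"tx": -0.1,"ty": -0.1,"tz": -0.96,"wx": 0,"wy": 0.005,"wz": 0.056}

```text
time: 25.1
tcp_pos: [0.4609, -0.0233, 0.1633]
ee_rot: [0.228, 2.181, -2.193]
ft_force: [0.9, -0.2, -1.5]
grip_width: 0.337
```

```bash
python3 - <<'E'
from h import *
route(c2w(-.004,0.0,.18),Rp())
E
```

```text
calls 2
[-0.1  -0.06 -0.96] [0.001 0.007 0.059]
[-0.1  -0.05 -0.96] [0.001 0.007 0.059]
```

move_arm:
  plan:
    - {"tx": -0.02,"ty": -0.03,"tz": -0.22,"wx": 0,"wy": 0,"wz": 0.012}
    - {"tx": -0.04,"ty": -0.05,"tz": -0.45,"wx": 0,"wy": 0,"wz": 0.024}
    - {"tx": -0.07,"ty": -0.06,"tz": -0.7,"wx": 0,"wy": 0.004,"wz": 0.04}
    - {"tx": -0.1,"ty": -0.06,"tz": -0.92,"wx": 0,"wy": 0.007,"wz": 0.059}
    - {"tx": -0.1,"ty": -0.06,"tz": -0.96,"wx": 0,"wy": 0.007,"wz": 0.059}

```text
time: 25.6
tcp_pos: [0.4806, 0.0905, 0.1714]
ee_rot: [0.281, 2.156, -2.172]
ft_force: [-0.4, -0.5, -2.3]
grip_width: 0.341
```

move_arm:
  plan:
    - {"tx": -0.02,"ty": -0.03,"tz": -0.22,"wx": 0,"wy": 0,"wz": 0.012}
    - {"tx": -0.04,"ty": -0.05,"tz": -0.45,"wx": 0,"wy": 0,"wz": 0.024}
    - {"tx": -0.07,"ty": -0.05,"tz": -0.7,"wx": 0,"wy": 0.004,"wz": 0.04}
    - {"tx": -0.1,"ty": -0.05,"tz": -0.92,"wx": 0,"wy": 0.007,"wz": 0.059}
    - {"tx": -0.1,"ty": -0.05,"tz": -0.96,"wx": 0,"wy": 0.007,"wz": 0.059}

```text
time: 26.1
tcp_pos: [0.501, 0.2041, 0.1793]
ee_rot: [0.334, 2.13, -2.15]
ft_force: [-0.4, -0.0, -1.9]
grip_width: 0.336
```

```bash
python3 - <<'E'
from h import *
M=Rp()
for z in (.08,.058): go(c2w(-.004,0,z)-M@np.array([0,-.007,0]),M)
E
```

```text
t 26.1 shift [ 0.192  0.863 -0.009] turn [ 0.001 -0.001  0.002] F [-0.4 -0.  -1.9] w 0.336
t 26.1 shift [ 0.233  1.042 -0.009] turn [ 0.001 -0.001  0.002] F [-0.4 -0.  -1.9] w 0.336
```

move_arm:
  plan:
    - {"tx": 0.06,"ty": 0.25,"tz": 0,"wx": 0,"wy": 0,"wz": 0}
    - {"tx": 0.12,"ty": 0.5,"tz": 0,"wx": 0,"wy": 0,"wz": 0}
    - {"tx": 0.18,"ty": 0.72,"tz": -0.01,"wx": 0,"wy": 0,"wz": 0}
    - {"tx": 0.19,"ty": 0.82,"tz": -0.01,"wx": 0,"wy": 0,"wz": 0}
    - {"tx": 0.19,"ty": 0.86,"tz": -0.01,"wx": 0,"wy": 0,"wz": 0}

```text
time: 26.6
tcp_pos: [0.5013, 0.2033, 0.0728]
ee_rot: [0.335, 2.131, -2.153]
ft_force: [-0.2, -0.5, -1.7]
grip_width: 0.341
```

```bash
python3 - <<'E'
from h import *
M=Rp()
for z in (.058,): go(c2w(-.004,0,z)-M@np.array([0,-.007,0]),M)
E
```

```text
t 26.6 shift [ 0.039  0.176 -0.016] turn [-0.001 -0.004  0.004] F [-0.2 -0.5 -1.7] w 0.341
```

move_arm:
  plan:
    - {"tx": 0.01,"ty": 0.05,"tz": 0,"wx": 0,"wy": 0,"wz": 0}
    - {"tx": 0.02,"ty": 0.1,"tz": -0.01,"wx": 0,"wy": 0,"wz": 0}
    - {"tx": 0.03,"ty": 0.14,"tz": -0.01,"wx": 0,"wy": 0,"wz": 0}
    - {"tx": 0.04,"ty": 0.18,"tz": -0.01,"wx": 0,"wy": 0,"wz": 0}
    - {"tx": 0.04,"ty": 0.18,"tz": -0.01,"wx": 0,"wy": 0,"wz": 0}

```text
time: 27.1
tcp_pos: [0.5013, 0.2059, 0.0514]
ee_rot: [0.335, 2.131, -2.15]
ft_force: [-0.6, -0.0, -1.6]
grip_width: 0.333
```

```bash
python3 - <<'E'
from h import *
M=Rp()
for z in (.058,): go(c2w(-.004,0,z)-M@np.array([0,-.007,0]),M)
E
```

```text
t 27.1 shift [-0.002  0.002  0.005] turn [ 0.001 -0.003  0.002] F [-0.6 -0.  -1.6] w 0.333
```

move_arm:
  plan:
    - {"tx": 0,"ty": 0.01,"tz": 0,"wx": 0,"wy": 0,"wz": 0}
    - {"tx": 0,"ty": 0.015,"tz": 0,"wx": 0,"wy": 0,"wz": 0}
    - {"tx": 0,"ty": 0.015,"tz": 0,"wx": 0,"wy": 0,"wz": 0}
    - {"tx": 0,"ty": 0.015,"tz": 0,"wx": 0,"wy": 0,"wz": 0}
    - {"tx": 0,"ty": 0.015,"tz": 0,"wx": 0,"wy": 0,"wz": 0}

```text
time: 27.6
tcp_pos: [0.5023, 0.2061, 0.051]
ee_rot: [0.337, 2.131, -2.149]
ft_force: [-4.8, -1.2, 5.1]
grip_width: 0.333
```

move_arm:
  plan:
    - {"tx": 0,"ty": 0,"tz": 0,"wx": 0,"wy": 0,"wz": 0}
    - {"tx": 0,"ty": 0,"tz": 0,"wx": 0,"wy": 0,"wz": 0}
    - {"tx": 0,"ty": 0,"tz": 0,"wx": 0,"wy": 0,"wz": 0}
    - {"tx": 0,"ty": 0,"tz": 0,"wx": 0,"wy": 0,"wz": 0}
    - {"tx": 0,"ty": 0,"tz": 0,"wx": 0,"wy": 0,"wz": 0}
  gripper: 0.15

```text
time: 28.1
tcp_pos: [0.5021, 0.2059, 0.0502]
ee_rot: [0.336, 2.131, -2.149]
ft_force: [1.1, 0.6, -0.4]
grip_width: 0.576
```

move_arm:
  plan:
    - {"tx": 0,"ty": -0.2,"tz": 0,"wx": 0,"wy": 0,"wz": 0}
    - {"tx": 0,"ty": -0.4,"tz": 0,"wx": 0,"wy": 0,"wz": 0}
    - {"tx": 0,"ty": -0.6,"tz": 0,"wx": 0,"wy": 0,"wz": 0}
    - {"tx": 0,"ty": -0.8,"tz": 0,"wx": 0,"wy": 0,"wz": 0}
    - {"tx": 0,"ty": -1,"tz": 0,"wx": 0,"wy": 0,"wz": 0}

```text
time: 28.6
tcp_pos: [0.4752, 0.2081, 0.1682]
ee_rot: [0.336, 2.131, -2.149]
ft_force: [0.5, 0.1, 0.0]
grip_width: 0.577
```

```bash
python3 - <<'E'
from h import *
d=optics.get_image("wrist"); save(d,"w15.png")
e=optics.get_image("top"); save(e,"t15.png",(240,160,430,310),4)
route([.52,-.48,.2],Rd(np.radians(-78)))
E
```

```text
calls 6
[-0.15 -0.01  0.95] [-0.006 -0.063 -0.049]
[-0.1  -0.02  0.95] [-0.006 -0.063 -0.049]
[-0.05 -0.03  0.96] [-0.006 -0.063 -0.049]
[-0.01 -0.03  0.96] [-0.006 -0.063 -0.049]
[ 0.04 -0.04  0.96] [-0.006 -0.063 -0.049]
[ 0.09 -0.04  0.95] [-0.006 -0.063 -0.049]
```

View pics/w15.png

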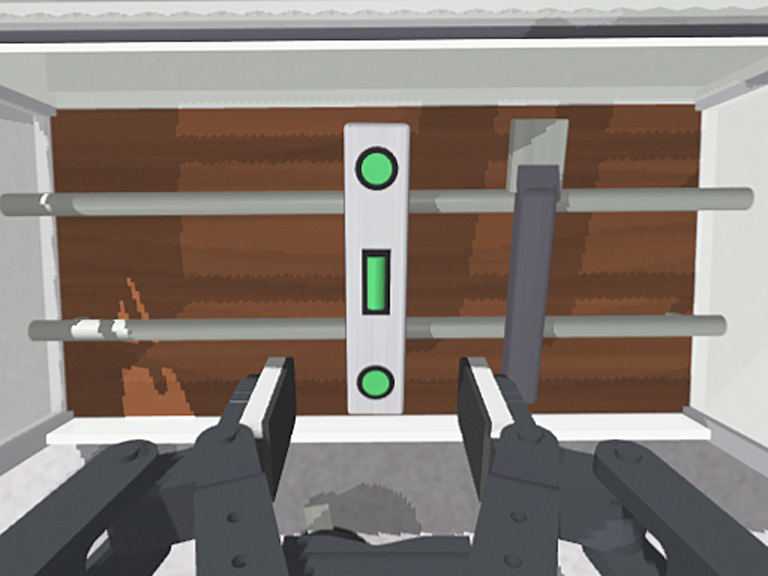

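View pics/t15.png

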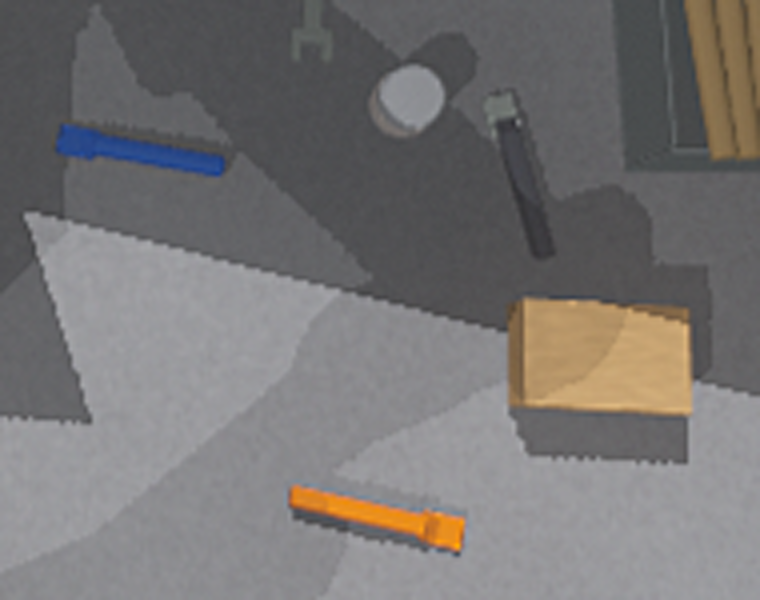

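move_arm:
  plan:
    - {"tx": -0.05,"ty": 0,"tz": 0.3,"wx": 0,"wy": -0.02,"wz": -0.015}
    - {"tx": -0.1,"ty": 0,"tz": 0.6,"wx": 0,"wy": -0.04,"wz": -0.03}
    - {"tx": -0.15,"ty": -0.01,"tz": 0.95,"wx": -0.006,"wy": -0.063,"wz": -0.049}
    - {"tx": -0.15,"ty": -0.01,"tz": 0.95,"wx": -0.006,"wy": -0.063,"wz": -0.049}
    - {"tx": -0.15,"ty": -0.01,"tz": 0.95,"wx": -0.006,"wy": -0.063,"wz": -0.049}

```text
time: 29.2
tcp_pos: [0.4826, 0.0921, 0.1712]
ee_rot: [0.243, 2.135, -2.151]
ft_force: [0.0, 0.8, -0.3]
grip_width: 0.573
```

move_arm:
  plan:
    - {"tx": -0.03,"ty": 0,"tz": 0.3,"wx": 0,"wy": -0.02,"wz": -0.015}
    - {"tx": -0.06,"ty": 0,"tz": 0.6,"wx": 0,"wy": -0.04,"wz": -0.03}
    - {"tx": -0.1,"ty": -0.02,"tz": 0.95,"wx": -0.006,"wy": -0.063,"wz": -0.049}
    - {"tx": -0.1,"ty": -0.02,"tz": 0.95,"wx": -0.006,"wy": -0.063,"wz": -0.049}
    - {"tx": -0.1,"ty": -0.02,"tz": 0.95,"wx": -0.006,"wy": -0.063,"wz": -0.049}

```text
time: 29.7
tcp_pos: [0.4895, -0.021, 0.1765]
ee_rot: [0.146, 2.134, -2.147]
ft_force: [0.2, 0.3, -0.3]
grip_width: 0.575
```

move_arm:
  plan:
    - {"tx": -0.02,"ty": 0,"tz": 0.3,"wx": 0,"wy": -0.02,"wz": -0.015}
    - {"tx": -0.04,"ty": 0,"tz": 0.6,"wx": 0,"wy": -0.04,"wz": -0.03}
    - {"tx": -0.05,"ty": -0.03,"tz": 0.96,"wx": -0.006,"wy": -0.063,"wz": -0.049}
    - {"tx": -0.05,"ty": -0.03,"tz": 0.96,"wx": -0.006,"wy": -0.063,"wz": -0.049}
    - {"tx": -0.05,"ty": -0.03,"tz": 0.96,"wx": -0.006,"wy": -0.063,"wz": -0.049}

```text
time: 30.2
tcp_pos: [0.4964, -0.1353, 0.1819]
ee_rot: [0.05, 2.131, -2.142]
ft_force: [-0.1, -0.2, -0.5]
grip_width: 0.575
```

move_arm:
  plan:
    - {"tx": 0,"ty": 0,"tz": 0.3,"wx": 0,"wy": -0.02,"wz": -0.015}
    - {"tx": 0,"ty": 0,"tz": 0.6,"wx": 0,"wy": -0.04,"wz": -0.03}
    - {"tx": -0.01,"ty": -0.03,"tz": 0.96,"wx": -0.006,"wy": -0.063,"wz": -0.049}
    - {"tx": -0.01,"ty": -0.03,"tz": 0.96,"wx": -0.006,"wy": -0.063,"wz": -0.049}
    - {"tx": -0.01,"ty": -0.03,"tz": 0.96,"wx": -0.006,"wy": -0.063,"wz": -0.049}
  gripper: -0.1

```text
time: 30.7
tcp_pos: [0.5044, -0.2498, 0.1866]
ee_rot: [-0.045, 2.127, -2.135]
ft_force: [0.4, 0.7, -0.5]
grip_width: 0.45
```

```bash
python3 - <<'E'
from h import *
route([.52,-.48,.18],Rd(np.radians(-78)))
d=optics.get_image("wrist"); save(d,"w16.png",s=1)
E
```

```text
calls 2
[0.04 0.03 0.96] [-0.007 -0.062 -0.043]
[0.09 0.03 0.96] [-0.007 -0.062 -0.043]
```

View pics/w16.png

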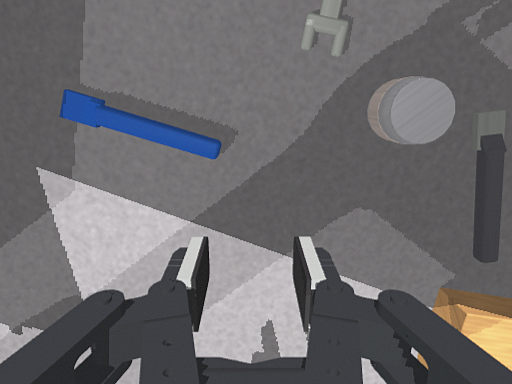

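move_arm:
  plan:
    - {"tx": 0.01,"ty": 0,"tz": 0.3,"wx": 0,"wy": -0.02,"wz": -0.015}
    - {"tx": 0.02,"ty": 0,"tz": 0.6,"wx": 0,"wy": -0.04,"wz": -0.03}
    - {"tx": 0.04,"ty": 0.03,"tz": 0.96,"wx": -0.007,"wy": -0.062,"wz": -0.043}
    - {"tx": 0.04,"ty": 0.03,"tz": 0.96,"wx": -0.007,"wy": -0.062,"wz": -0.043}
    - {"tx": 0.04,"ty": 0.03,"tz": 0.96,"wx": -0.007,"wy": -0.062,"wz": -0.043}

```text
time: 31.25
tcp_pos: [0.5125, -0.3649, 0.1836]
ee_rot: [-0.133, 2.12, -2.124]
ft_force: [0.8, 1.5, -0.0]
grip_width: 0.447
```

move_arm:
  plan:
    - {"tx": 0.03,"ty": 0,"tz": 0.3,"wx": 0,"wy": -0.02,"wz": -0.015}
    - {"tx": 0.06,"ty": 0,"tz": 0.6,"wx": 0,"wy": -0.04,"wz": -0.03}
    - {"tx": 0.09,"ty": 0.03,"tz": 0.96,"wx": -0.007,"wy": -0.062,"wz": -0.043}
    - {"tx": 0.09,"ty": 0.03,"tz": 0.96,"wx": -0.007,"wy": -0.062,"wz": -0.043}
    - {"tx": 0.09,"ty": 0.03,"tz": 0.96,"wx": -0.007,"wy": -0.062,"wz": -0.043}

```text
time: 31.75
tcp_pos: [0.5206, -0.4802, 0.1804]
ee_rot: [-0.22, 2.111, -2.111]
ft_force: [-0.9, 0.3, 0.6]
grip_width: 0.448
```

```bash
python3 - <<'E'
from h import *
go([.52,-.48,.18],Rd(np.radians(-78)))
d=optics.get_image("wrist"); save(d,"w17.png")
E
```

```text
t 31.75 shift [ 0.004  0.004 -0.002] turn [ 0.    -0.001 -0.001] F [-0.9  0.3  0.6] w 0.448
```

View pics/w17.png

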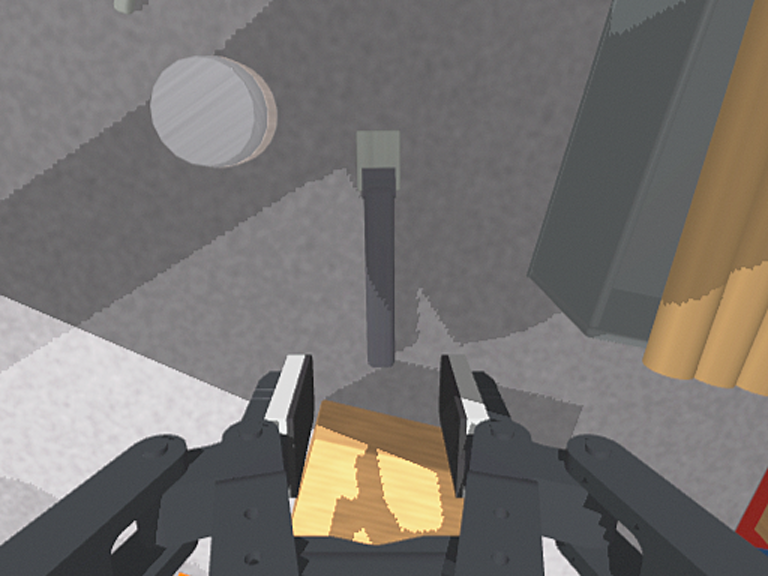

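```bash
python3 - <<'E'
from h import *
d=optics.get_image("wrist")
c,l,a=two(d,(378,131),(381,366)); print(c,l,a); b=back(d,np.array([381,366])/1.5,.018)[0]
c2=b[:2]+.075*np.array([np.cos(np.radians(a)),np.sin(np.radians(a))]); print(c2, back(d,np.array([[530,275],[590,335]])/1.5,0))
c=(c+c2)/2
go([*c,.09],Rd(np.radians(a-90)))
E
```

```text
[ 0.51755342 -0.4824595 ] 0.14733147704441443 12.853475663911306
[ 0.51885424 -0.48216268] [[ 0.52142585 -0.58235931  0.        ]
 [ 0.4890935  -0.63478686  0.        ]]
t 31.85 shift [0.028 0.772 0.015] turn [-0.003 -0.018 -0.003] F [0.6 1.1 1.1] w 0.446
```

move_arm:
  plan:
    - {"tx": 0.025,"ty": 0.25,"tz": 0.015,"wx": 0,"wy": 0.018,"wz": 0}
    - {"tx": 0.025,"ty": 0.5,"tz": 0.015,"wx": 0,"wy": 0.018,"wz": 0}
    - {"tx": 0.025,"ty": 0.77,"tz": 0.015,"wx": 0,"wy": 0.018,"wz": 0}
    - {"tx": 0.025,"ty": 0.77,"tz": 0.015,"wx": 0,"wy": 0.018,"wz": 0}
    - {"tx": 0.025,"ty": 0.77,"tz": 0.015,"wx": 0,"wy": 0.018,"wz": 0}

```text
time: 32.35
tcp_pos: [0.5179, -0.4832, 0.0906]
ee_rot: [-0.205, 2.116, -2.12]
ft_force: [0.2, -0.3, 0.6]
grip_width: 0.451
```

```bash
python3 - <<'E'
from h import *
d=optics.get_image("wrist"); save(d,"w18.png"); go([.518,-.4823,.004],Rd(np.radians(-77.15))); print(proj(d,[[.518,-.4823,.018]])*1.5)
E
```

```text
t 32.4 shift [ 0.003  0.735 -0.019] turn [-0.006 -0.038 -0.004] F [ 0.1 -0.9  0.7] w 0.448
[[374.82368211 301.2135254 ]]
```

View pics/w18.png

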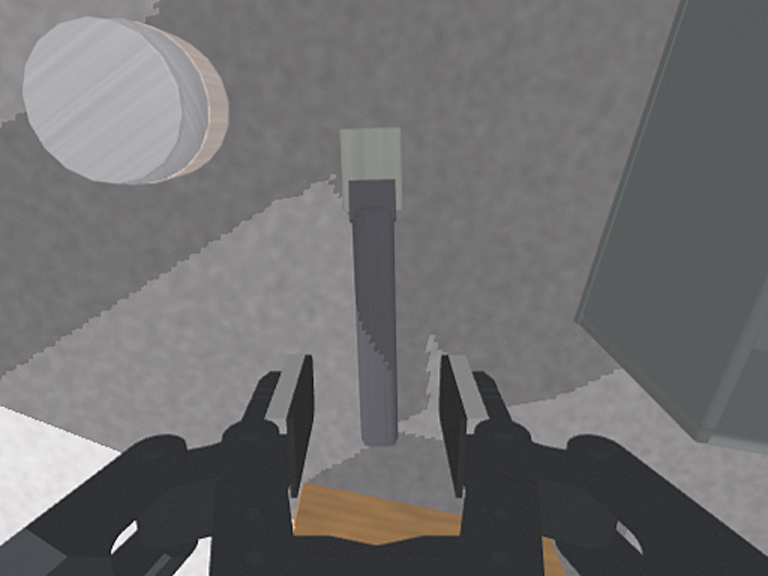

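move_arm:
  plan:
    - {"tx": 0.003,"ty": 0.2,"tz": -0.018,"wx": -0.005,"wy": -0.038,"wz": -0.004}
    - {"tx": 0.003,"ty": 0.45,"tz": -0.018,"wx": -0.005,"wy": -0.038,"wz": -0.004}
    - {"tx": 0.003,"ty": 0.65,"tz": -0.018,"wx": -0.005,"wy": -0.038,"wz": -0.004}
    - {"tx": 0.003,"ty": 0.73,"tz": -0.018,"wx": -0.005,"wy": -0.038,"wz": -0.004}
    - {"tx": 0.003,"ty": 0.73,"tz": -0.018,"wx": -0.005,"wy": -0.038,"wz": -0.004}

```text
time: 32.9
tcp_pos: [0.5169, -0.4822, 0.0018]
ee_rot: [-0.238, 2.106, -2.102]
ft_force: [-0.2, 0.1, -0.4]
grip_width: 0.451
```

move_arm:
  plan:
    - {"tx": 0,"ty": 0,"tz": 0,"wx": 0,"wy": 0,"wz": 0}
    - {"tx": 0,"ty": 0,"tz": 0,"wx": 0,"wy": 0,"wz": 0}
    - {"tx": 0,"ty": 0,"tz": 0,"wx": 0,"wy": 0,"wz": 0}
    - {"tx": 0,"ty": 0,"tz": 0,"wx": 0,"wy": 0,"wz": 0}
    - {"tx": 0,"ty": 0,"tz": 0,"wx": 0,"wy": 0,"wz": 0}
  gripper: -1
  grip_force: 60

```text
time: 33.4
tcp_pos: [0.5178, -0.4834, 0.0044]
ee_rot: [-0.235, 2.102, -2.104]
ft_force: [-1.1, 1.0, 6.9]
grip_width: 0.186
```

move_arm:
  plan:
    - {"tx": 0,"ty": -0.2,"tz": 0,"wx": 0,"wy": 0,"wz": 0}
    - {"tx": 0,"ty": -0.4,"tz": 0,"wx": 0,"wy": 0,"wz": 0}
    - {"tx": 0,"ty": -0.6,"tz": 0,"wx": 0,"wy": 0,"wz": 0}
    - {"tx": 0,"ty": -0.8,"tz": 0,"wx": 0,"wy": 0,"wz": 0}
    - {"tx": 0,"ty": -1,"tz": 0,"wx": 0,"wy": 0,"wz": 0}

```text
time: 33.9
tcp_pos: [0.5168, -0.4825, 0.1224]
ee_rot: [-0.238, 2.107, -2.102]
ft_force: [0.6, -0.4, -1.9]
grip_width: 0.192
```

```bash
python3 - <<'E'
from h import *
d=optics.get_image("wrist"); save(d,"w19.png",s=1)
route(c2w(-.03,0.08,.19),Rp())
e=optics.get_image("top"); save(e,"t19.png")
E
```

```text
calls 7
[-0.16 -0.08 -0.9 ] [0.006 0.056 0.04 ]
[-0.12 -0.08 -0.91] [0.006 0.056 0.04 ]
[-0.09 -0.08 -0.91] [0.006 0.056 0.04 ]
[-0.05 -0.08 -0.92] [0.006 0.056 0.04 ]
[-0.01 -0.08 -0.92] [0.006 0.056 0.04 ]
[ 0.03 -0.09 -0.92] [0.006 0.056 0.04 ]
[ 0.07 -0.09 -0.91] [0.006 0.056 0.04 ]
```

View pics/w19.png

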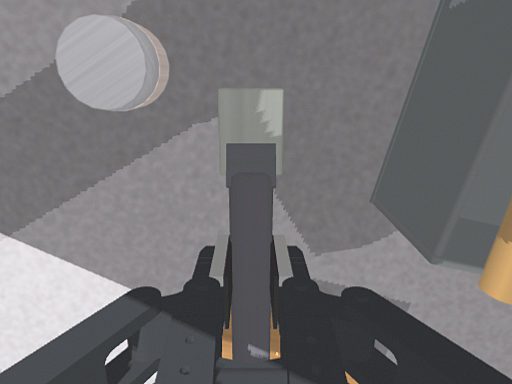

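View pics/t19.png

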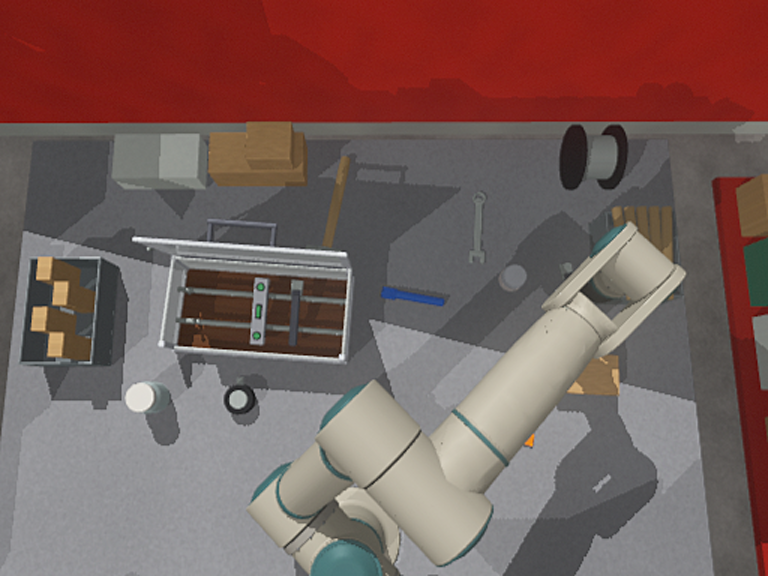

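move_arm:
  plan:
    - {"tx": -0.04,"ty": -0.04,"tz": -0.22,"wx": 0.001,"wy": 0.014,"wz": 0.01}
    - {"tx": -0.08,"ty": -0.08,"tz": -0.45,"wx": 0.003,"wy": 0.028,"wz": 0.02}
    - {"tx": -0.12,"ty": -0.1,"tz": -0.68,"wx": 0.005,"wy": 0.042,"wz": 0.03}
    - {"tx": -0.16,"ty": -0.12,"tz": -0.88,"wx": 0.006,"wy": 0.056,"wz": 0.04}
    - {"tx": -0.16,"ty": -0.12,"tz": -0.9,"wx": 0.006,"wy": 0.056,"wz": 0.04}

```text
time: 34.5
tcp_pos: [0.5118, -0.3704, 0.1349]
ee_rot: [-0.162, 2.116, -2.11]
ft_force: [0.0, -0.6, -2.3]
grip_width: 0.188
```

move_arm:
  plan:
    - {"tx": -0.03,"ty": -0.04,"tz": -0.22,"wx": 0.001,"wy": 0.014,"wz": 0.01}
    - {"tx": -0.06,"ty": -0.08,"tz": -0.45,"wx": 0.003,"wy": 0.028,"wz": 0.02}
    - {"tx": -0.09,"ty": -0.1,"tz": -0.68,"wx": 0.005,"wy": 0.042,"wz": 0.03}
    - {"tx": -0.12,"ty": -0.1,"tz": -0.88,"wx": 0.006,"wy": 0.056,"wz": 0.04}
    - {"tx": -0.12,"ty": -0.1,"tz": -0.91,"wx": 0.006,"wy": 0.056,"wz": 0.04}

```text
time: 35.0
tcp_pos: [0.5059, -0.2613, 0.1472]
ee_rot: [-0.081, 2.123, -2.121]
ft_force: [-0.2, -0.1, -2.7]
grip_width: 0.192
```

move_arm:
  plan:
    - {"tx": -0.02,"ty": -0.04,"tz": -0.22,"wx": 0.001,"wy": 0.014,"wz": 0.01}
    - {"tx": -0.04,"ty": -0.08,"tz": -0.45,"wx": 0.003,"wy": 0.028,"wz": 0.02}
    - {"tx": -0.06,"ty": -0.08,"tz": -0.68,"wx": 0.005,"wy": 0.042,"wz": 0.03}
    - {"tx": -0.09,"ty": -0.08,"tz": -0.88,"wx": 0.006,"wy": 0.056,"wz": 0.04}
    - {"tx": -0.09,"ty": -0.08,"tz": -0.91,"wx": 0.006,"wy": 0.056,"wz": 0.04}

```text
time: 35.5
tcp_pos: [0.5014, -0.1522, 0.1572]
ee_rot: [-0.001, 2.128, -2.13]
ft_force: [0.1, -0.1, -2.1]
grip_width: 0.193
```

move_arm:
  plan:
    - {"tx": -0.01,"ty": -0.04,"tz": -0.22,"wx": 0.001,"wy": 0.014,"wz": 0.01}
    - {"tx": -0.02,"ty": -0.08,"tz": -0.45,"wx": 0.003,"wy": 0.028,"wz": 0.02}
    - {"tx": -0.04,"ty": -0.08,"tz": -0.68,"wx": 0.005,"wy": 0.042,"wz": 0.03}
    - {"tx": -0.05,"ty": -0.08,"tz": -0.88,"wx": 0.006,"wy": 0.056,"wz": 0.04}
    - {"tx": -0.05,"ty": -0.08,"tz": -0.92,"wx": 0.006,"wy": 0.056,"wz": 0.04}

```text
time: 36.0
tcp_pos: [0.4966, -0.0422, 0.1669]
ee_rot: [0.081, 2.132, -2.137]
ft_force: [0.5, 0.1, -2.4]
grip_width: 0.195
```

```bash
python3 - <<'E'
from h import *
route(c2w(-.03,0.08,.18),Rp())
E
```

```text
calls 3
[-0.01 -0.04 -0.92] [0.008 0.057 0.043]
[ 0.03 -0.05 -0.92] [0.008 0.057 0.043]
[ 0.07 -0.05 -0.91] [0.008 0.057 0.043]
```

move_arm:
  plan:
    - {"tx": 0,"ty": -0.04,"tz": -0.22,"wx": 0.001,"wy": 0.014,"wz": 0.01}
    - {"tx": 0,"ty": -0.04,"tz": -0.45,"wx": 0.003,"wy": 0.028,"wz": 0.02}
    - {"tx": 0,"ty": -0.04,"tz": -0.68,"wx": 0.005,"wy": 0.042,"wz": 0.03}
    - {"tx": -0.01,"ty": -0.04,"tz": -0.88,"wx": 0.008,"wy": 0.057,"wz": 0.043}
    - {"tx": -0.01,"ty": -0.04,"tz": -0.92,"wx": 0.008,"wy": 0.057,"wz": 0.043}

```text
time: 36.5
tcp_pos: [0.4922, 0.068, 0.1713]
ee_rot: [0.165, 2.132, -2.143]
ft_force: [0.3, -0.3, -2.7]
grip_width: 0.19
```

move_arm:
  plan:
    - {"tx": 0,"ty": -0.04,"tz": -0.22,"wx": 0.001,"wy": 0.014,"wz": 0.01}
    - {"tx": 0.01,"ty": -0.05,"tz": -0.45,"wx": 0.003,"wy": 0.028,"wz": 0.02}
    - {"tx": 0.02,"ty": -0.05,"tz": -0.68,"wx": 0.005,"wy": 0.042,"wz": 0.03}
    - {"tx": 0.03,"ty": -0.05,"tz": -0.88,"wx": 0.008,"wy": 0.057,"wz": 0.043}
    - {"tx": 0.03,"ty": -0.05,"tz": -0.92,"wx": 0.008,"wy": 0.057,"wz": 0.043}

```text
time: 37.0
tcp_pos: [0.4876, 0.1783, 0.176]
ee_rot: [0.25, 2.13, -2.148]
ft_force: [0.0, 0.0, -2.5]
grip_width: 0.194
```

move_arm:
  plan:
    - {"tx": 0.01,"ty": -0.04,"tz": -0.22,"wx": 0.001,"wy": 0.014,"wz": 0.01}
    - {"tx": 0.03,"ty": -0.05,"tz": -0.45,"wx": 0.003,"wy": 0.028,"wz": 0.02}
    - {"tx": 0.05,"ty": -0.05,"tz": -0.68,"wx": 0.005,"wy": 0.042,"wz": 0.03}
    - {"tx": 0.07,"ty": -0.05,"tz": -0.88,"wx": 0.008,"wy": 0.057,"wz": 0.043}
    - {"tx": 0.07,"ty": -0.05,"tz": -0.91,"wx": 0.008,"wy": 0.057,"wz": 0.043}

```text
time: 37.5
tcp_pos: [0.4831, 0.2878, 0.1797]
ee_rot: [0.335, 2.127, -2.152]
ft_force: [-0.1, 0.1, -2.8]
grip_width: 0.19
```

```bash
python3 - <<'E'
from h import *
M=Rp()
for z in (.08,.055): go(c2w(-.003,.08,z)-M@np.array([.002,-.005,0]),M)
d=optics.get_image("wrist"); save(d,"w20.png",s=1)
E
```

```text
t 37.5 shift [-0.034  0.898  0.004] turn [-0.002 -0.001 -0.   ] F [-0.1  0.1 -2.8] w 0.19
t 37.5 shift [0.013 1.101 0.004] turn [-0.002 -0.001 -0.   ] F [-0.1  0.1 -2.8] w 0.19
```

View pics/w20.png

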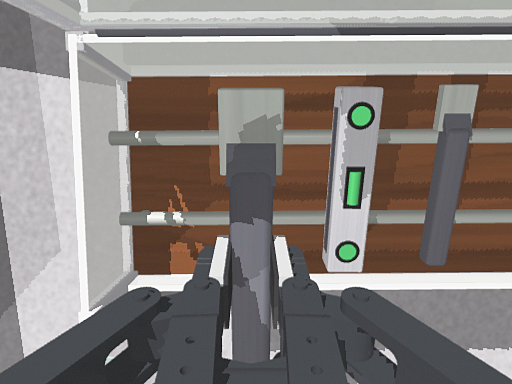

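move_arm:
  plan:
    - {"tx": -0.01,"ty": 0.25,"tz": 0,"wx": 0,"wy": 0,"wz": 0}
    - {"tx": -0.02,"ty": 0.5,"tz": 0,"wx": 0,"wy": 0,"wz": 0}
    - {"tx": -0.03,"ty": 0.75,"tz": 0,"wx": 0,"wy": 0,"wz": 0}
    - {"tx": -0.03,"ty": 0.88,"tz": 0,"wx": 0,"wy": 0,"wz": 0}
    - {"tx": -0.03,"ty": 0.9,"tz": 0,"wx": 0,"wy": 0,"wz": 0}

```text
time: 38.05
tcp_pos: [0.51, 0.2827, 0.0735]
ee_rot: [0.336, 2.128, -2.157]
ft_force: [-0.1, 0.5, -2.2]
grip_width: 0.194
```

```bash
python3 - <<'E'
from h import *
M=Rp()
for z in (.055,): go(c2w(-.003,.08,z)-M@np.array([.002,-.005,0]),M)
E
```

```text
t 38.05 shift [ 0.036  0.188 -0.018] turn [-0.006 -0.004  0.003] F [-0.1  0.5 -2.2] w 0.194
```

move_arm:
  plan:
    - {"tx": 0.01,"ty": 0.06,"tz": 0,"wx": 0,"wy": 0,"wz": 0}
    - {"tx": 0.02,"ty": 0.1,"tz": -0.01,"wx": 0,"wy": 0,"wz": 0}
    - {"tx": 0.03,"ty": 0.15,"tz": -0.01,"wx": 0,"wy": 0,"wz": 0}
    - {"tx": 0.04,"ty": 0.19,"tz": -0.01,"wx": 0,"wy": 0,"wz": 0}
    - {"tx": 0.04,"ty": 0.195,"tz": -0.01,"wx": 0,"wy": 0,"wz": 0}

```text
time: 38.55
tcp_pos: [0.5105, 0.2859, 0.0514]
ee_rot: [0.337, 2.128, -2.152]
ft_force: [0.4, -0.1, -2.5]
grip_width: 0.19
```

```bash
python3 - <<'E'
from h import *
M=Rp()
for z in (.055,): go(c2w(-.003,.08,z)-M@np.array([.002,-.005,0]),M)
E
```

```text
t 38.55 shift [-0.003  0.007  0.009] turn [-0.002 -0.003 -0.   ] F [ 0.4 -0.1 -2.5] w 0.19
```

move_arm:
  plan:
    - {"tx": 0,"ty": 0.01,"tz": 0,"wx": 0,"wy": 0,"wz": 0}
    - {"tx": 0,"ty": 0.018,"tz": 0,"wx": 0,"wy": 0,"wz": 0}
    - {"tx": 0,"ty": 0.018,"tz": 0,"wx": 0,"wy": 0,"wz": 0}
    - {"tx": 0,"ty": 0.018,"tz": 0,"wx": 0,"wy": 0,"wz": 0}
    - {"tx": 0,"ty": 0.018,"tz": 0,"wx": 0,"wy": 0,"wz": 0}

```text
time: 39.05
tcp_pos: [0.5114, 0.2861, 0.0511]
ee_rot: [0.338, 2.128, -2.15]
ft_force: [-5.7, -0.7, 3.8]
grip_width: 0.191
```

move_arm:
  plan:
    - {"tx": 0,"ty": 0,"tz": 0,"wx": 0,"wy": 0,"wz": 0}
    - {"tx": 0,"ty": 0,"tz": 0,"wx": 0,"wy": 0,"wz": 0}
    - {"tx": 0,"ty": 0,"tz": 0,"wx": 0,"wy": 0,"wz": 0}
    - {"tx": 0,"ty": 0,"tz": 0,"wx": 0,"wy": 0,"wz": 0}
    - {"tx": 0,"ty": 0,"tz": 0,"wx": 0,"wy": 0,"wz": 0}
  gripper: -0.2

```text
time: 39.55
tcp_pos: [0.5115, 0.2859, 0.0499]
ee_rot: [0.338, 2.128, -2.151]
ft_force: [-0.1, -0.2, -0.5]
grip_width: 0.399
```

move_arm:
  plan:
    - {"tx": 0,"ty": -0.2,"tz": 0,"wx": 0,"wy": 0,"wz": 0}
    - {"tx": 0,"ty": -0.4,"tz": 0,"wx": 0,"wy": 0,"wz": 0}
    - {"tx": 0,"ty": -0.6,"tz": 0,"wx": 0,"wy": 0,"wz": 0}
    - {"tx": 0,"ty": -0.8,"tz": 0,"wx": 0,"wy": 0,"wz": 0}
    - {"tx": 0,"ty": -1,"tz": 0,"wx": 0,"wy": 0,"wz": 0}

```text
time: 40.05
tcp_pos: [0.4844, 0.2883, 0.1678]
ee_rot: [0.338, 2.128, -2.151]
ft_force: [0.1, -0.4, 0.2]
grip_width: 0.397
```

```bash
python3 - <<'E'
from h import *
d=optics.get_image("wrist"); save(d,"w21.png")
e=optics.get_image("scene"); save(e,"s21.png")
route(c2w(0.0,0.03,.35),Rd(YC))
E
```

```text
calls 3
[-0.18 -0.47  0.14] [-0.076 -0.665 -0.078]
[-0.07 -0.49  0.18] [-0.076 -0.665 -0.078]
[ 0.05 -0.5   0.15] [-0.076 -0.665 -0.078]
```

View pics/w21.png

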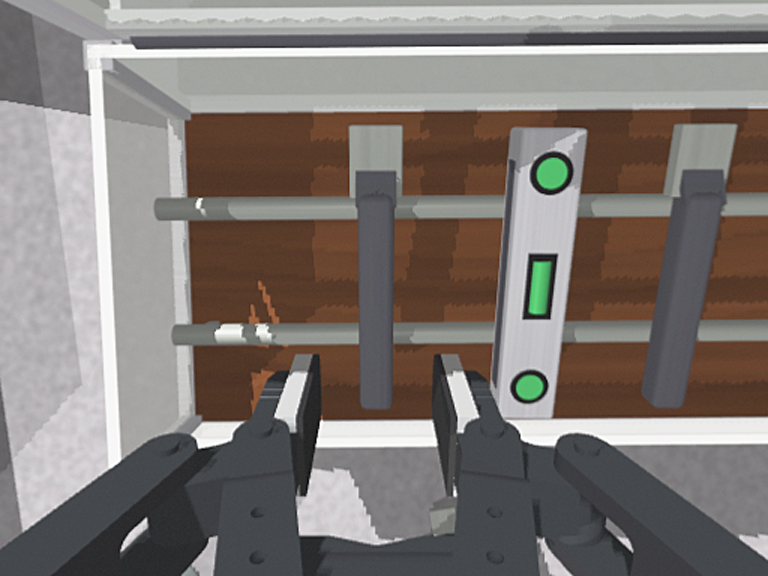

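View pics/s21.png

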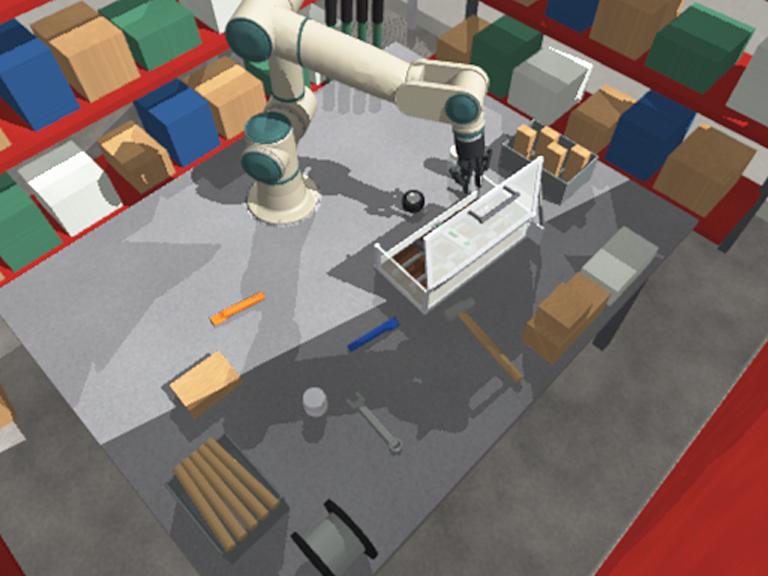

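```bash
python3 - <<'E'
from h import *
route(c2w(-.05,0.03,.36),Rd(YC),3)
E
```

```text
calls 3
[-0.05 -0.53  0.14] [-0.076 -0.665 -0.078]
[ 0.05 -0.54  0.11] [-0.076 -0.665 -0.078]
[ 0.12 -0.53  0.04] [-0.076 -0.665 -0.078]
```

move_arm:
  plan:
    - {"tx": 0,"ty": -0.15,"tz": 0.04,"wx": -0.02,"wy": -0.16,"wz": -0.02}
    - {"tx": -0.02,"ty": -0.3,"tz": 0.08,"wx": -0.04,"wy": -0.32,"wz": -0.04}
    - {"tx": -0.04,"ty": -0.45,"tz": 0.12,"wx": -0.06,"wy": -0.48,"wz": -0.06}
    - {"tx": -0.05,"ty": -0.53,"tz": 0.14,"wx": -0.076,"wy": -0.64,"wz": -0.078}
    - {"tx": -0.05,"ty": -0.53,"tz": 0.14,"wx": -0.076,"wy": -0.665,"wz": -0.078}
  gripper: -0.3

```text
time: 40.65
tcp_pos: [0.4756, 0.2721, 0.2308]
ee_rot: [-0.271, 1.906, -1.92]
ft_force: [0.3, -0.0, 0.2]
grip_width: 0.35
```

move_arm:
  plan:
    - {"tx": 0,"ty": -0.15,"tz": 0.04,"wx": -0.02,"wy": -0.16,"wz": -0.02}
    - {"tx": 0.02,"ty": -0.3,"tz": 0.06,"wx": -0.04,"wy": -0.32,"wz": -0.04}
    - {"tx": 0.04,"ty": -0.45,"tz": 0.1,"wx": -0.06,"wy": -0.48,"wz": -0.06}
    - {"tx": 0.05,"ty": -0.54,"tz": 0.11,"wx": -0.076,"wy": -0.64,"wz": -0.078}
    - {"tx": 0.05,"ty": -0.54,"tz": 0.11,"wx": -0.076,"wy": -0.665,"wz": -0.078}

```text
time: 41.15
tcp_pos: [0.4655, 0.2562, 0.2938]
ee_rot: [-0.772, 1.615, -1.622]
ft_force: [-0.1, 1.0, -0.6]
grip_width: 0.35
```

```bash
python3 - <<'E'
from h import *
route(c2w(-.03,0.0,.36),Rd(YC))
print(w2c(cur()[0]))
E
```

```text
calls 1
[ 0.25 -0.56  0.31] [-0.073 -0.666 -0.072]
[-0.0427564   0.04765482  0.29381545]
```

move_arm:
  plan:
    - {"tx": 0.06,"ty": -0.15,"tz": 0.07,"wx": -0.02,"wy": -0.16,"wz": -0.02}
    - {"tx": 0.12,"ty": -0.3,"tz": 0.15,"wx": -0.04,"wy": -0.32,"wz": -0.04}
    - {"tx": 0.18,"ty": -0.45,"tz": 0.22,"wx": -0.06,"wy": -0.48,"wz": -0.06}
    - {"tx": 0.25,"ty": -0.56,"tz": 0.31,"wx": -0.073,"wy": -0.64,"wz": -0.072}
    - {"tx": 0.25,"ty": -0.56,"tz": 0.31,"wx": -0.073,"wy": -0.666,"wz": -0.072}

```text
time: 41.65
tcp_pos: [0.4745, 0.2074, 0.36]
ee_rot: [-1.166, 1.274, -1.274]
ft_force: [-0.4, 0.1, -0.7]
grip_width: 0.35
```

```bash
python3 - <<'E'
from h import *
route(c2w(.125,0.0,.36),Rd(YC))
print(w2c(cur()[0]))
d=optics.get_image("wrist"); save(d,"w22.png")
E
```

```text
calls 2
[0.   0.   0.64] [ 0.    -0.001  0.   ]
[0.   0.   0.64] [ 0.    -0.001  0.   ]
[-2.96168888e-02 -1.07481778e-04  3.60025269e-01]
```

View pics/w22.png

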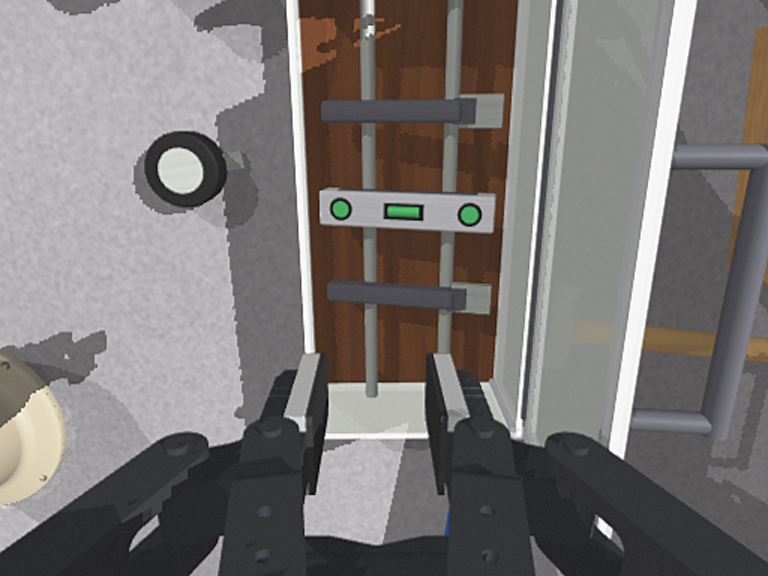

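move_arm:
  plan:
    - {"tx": 0,"ty": 0,"tz": 0.2,"wx": 0,"wy": 0,"wz": 0}
    - {"tx": 0,"ty": 0,"tz": 0.4,"wx": 0,"wy": 0,"wz": 0}
    - {"tx": 0,"ty": 0,"tz": 0.6,"wx": 0,"wy": 0,"wz": 0}
    - {"tx": 0,"ty": 0,"tz": 0.8,"wx": 0,"wy": 0,"wz": 0}
    - {"tx": 0,"ty": 0,"tz": 0.8,"wx": 0,"wy": 0,"wz": 0}

```text
time: 42.2
tcp_pos: [0.5707, 0.2002, 0.3555]
ee_rot: [-1.171, 1.279, -1.274]
ft_force: [-0.4, 0.1, -1.3]
grip_width: 0.353
```

```bash
python3 - <<'E'
from h import *
go(c2w(.127,0.0,.36),Rd(YC))
print(w2c(cur()[0]))
d=optics.get_image("wrist"); save(d,"w23.png")
E
```

```text
t 42.2 shift [ 0.006 -0.04   0.501] turn [ 0.008 -0.005  0.003] F [-0.4  0.1 -1.3] w 0.353
[0.06686963 0.00096529 0.35554327]
```

View pics/w23.png

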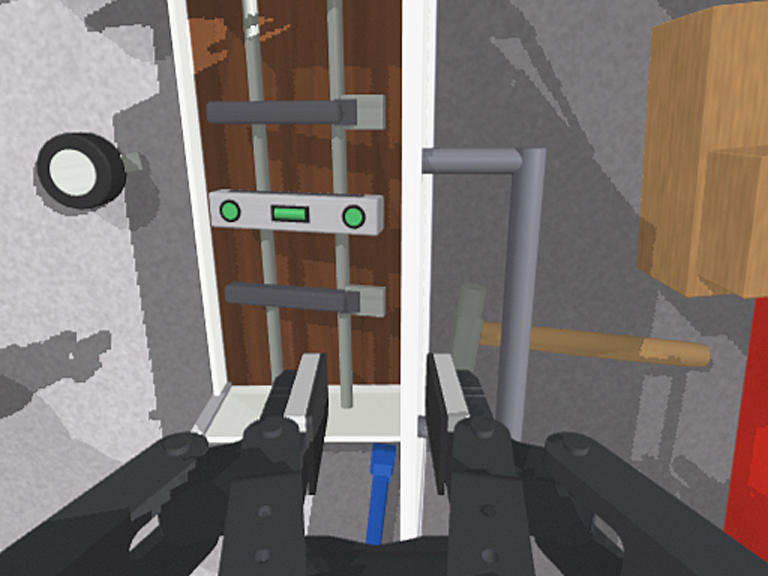

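```bash
python3 - <<'E'
from h import *
d=optics.get_image("wrist"); im=d['img'].astype(int)
for r in (115,140,180,210): print(r,im[r,328:366].sum(1)//3)
for uv in ((530,200),(519,300),(512,400),(530,150)): print(w2c(back(d,np.array(uv)/1.5,.295)[0]))
E
```

```text
115 [ 66  68  66  67  67  70  67  66  65  64  66  67  65  67  66  68  71  81
  85  87  95 100 105 113 118 122 127 131 137 143 148 152 147 142 139 139
 108  95]
140 [101 101 101 102 101 101  99  97  96  97 100 102 104  82  78  82  84  87
  94 100 105 113 118 122 126 132 136 139 145 149 143 142 141 137 101  95
  96 100]
180 [100  97  98  95  98  97  98  98  97 100  80  79  83  83  85  92 101 106
 111 116 121 128 131 135 140 142 144 143 139 136 118  97  97  97  98  98
  96  96]
210 [104 101  97  99 101 102 101 101  81  80  80  85  88  93 101 111 114 119
 124 129 133 137 139 142 142 140 139 133 103  98 100  98  99  97  99 100
  99  98]
[0.12637707 0.04741298 0.295     ]
[0.12545551 0.00575691 0.295     ]
[ 0.12618555 -0.04141245  0.295     ]
[0.12470609 0.06647015 0.295     ]
```

move_arm:
  plan:
    - {"tx": 0.006,"ty": -0.02,"tz": 0.25,"wx": 0,"wy": 0,"wz": 0}
    - {"tx": 0.006,"ty": -0.02,"tz": 0.49,"wx": 0.006,"wy": -0.005,"wz": 0.003}
    - {"tx": 0.006,"ty": -0.02,"tz": 0.49,"wx": 0.006,"wy": -0.005,"wz": 0.003}
    - {"tx": 0.006,"ty": -0.02,"tz": 0.49,"wx": 0.006,"wy": -0.005,"wz": 0.003}
    - {"tx": 0.006,"ty": -0.02,"tz": 0.49,"wx": 0.006,"wy": -0.005,"wz": 0.003}

```text
time: 42.8
tcp_pos: [0.6268, 0.1948, 0.3634]
ee_rot: [-1.165, 1.266, -1.269]
ft_force: [-0.4, -0.6, 0.0]
grip_width: 0.348
```

```bash
python3 - <<'E'
from h import *
go(c2w(.1255,0.0,.276),Rd(YC))
print(w2c(cur()[0]))
d=optics.get_image("wrist"); save(d,"w24.png")
E
```

```text
t 42.8 shift [0.006 0.728 0.016] turn [-0.006  0.007 -0.004] F [-0.4 -0.6  0. ] w 0.348
[0.12318178 0.00040898 0.3633674 ]
```

View pics/w24.png

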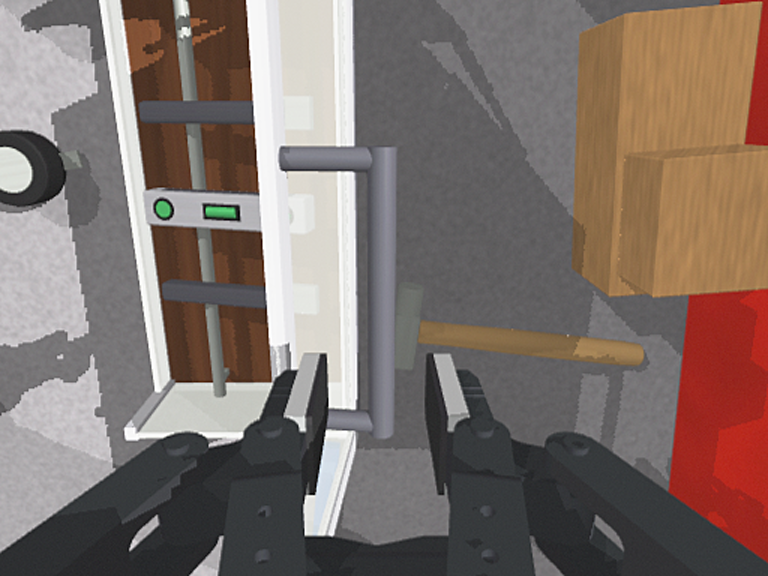

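move_arm:
  plan:
    - {"tx": 0.006,"ty": 0.18,"tz": 0.016,"wx": -0.006,"wy": 0.007,"wz": -0.004}
    - {"tx": 0.006,"ty": 0.36,"tz": 0.016,"wx": -0.006,"wy": 0.007,"wz": -0.004}
    - {"tx": 0.006,"ty": 0.54,"tz": 0.016,"wx": -0.006,"wy": 0.007,"wz": -0.004}
    - {"tx": 0.006,"ty": 0.7,"tz": 0.016,"wx": -0.006,"wy": 0.007,"wz": -0.004}
    - {"tx": 0.006,"ty": 0.72,"tz": 0.016,"wx": -0.006,"wy": 0.007,"wz": -0.004}

```text
time: 43.35
tcp_pos: [0.6285, 0.1936, 0.2739]
ee_rot: [-1.172, 1.275, -1.271]
ft_force: [0.7, 0.9, 0.2]
grip_width: 0.35
```

```bash
python3 - <<'E'
from h import *
go(c2w(.1255,0.0,.276),Rd(YC))
d=optics.get_image("wrist"); save(d,"w25.png",s=1)
d=optics.get_image("scene"); save(d,"s25.png",(230,40,380,220),3.3)
E
```

```text
t 43.35 shift [-0.005 -0.017  0.004] turn [ 0.006 -0.     0.002] F [0.7 0.9 0.2] w 0.35
```

View pics/w25.png

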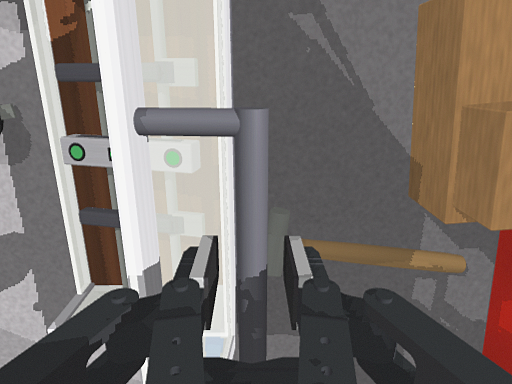

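View pics/s25.png

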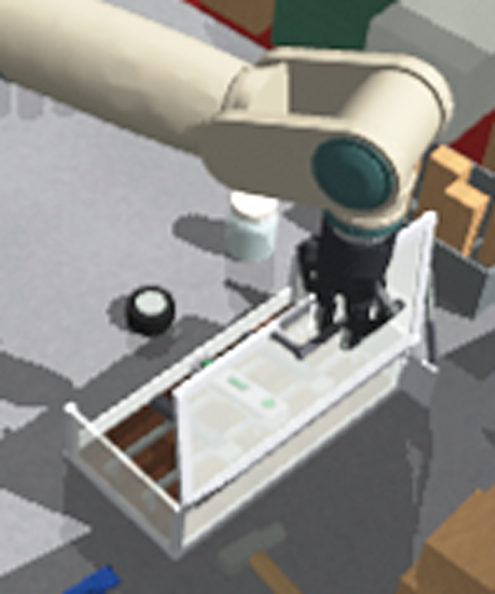

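Bar (wrist pixel ~(253,230)) sits between the pads; grip it.

move_arm:
  plan:
    - {"tx": 0,"ty": 0,"tz": 0,"wx": 0,"wy": 0,"wz": 0}
    - {"tx": 0,"ty": 0,"tz": 0,"wx": 0,"wy": 0,"wz": 0}
    - {"tx": 0,"ty": 0,"tz": 0,"wx": 0,"wy": 0,"wz": 0}
    - {"tx": 0,"ty": 0,"tz": 0,"wx": 0,"wy": 0,"wz": 0}
    - {"tx": 0,"ty": 0,"tz": 0,"wx": 0,"wy": 0,"wz": 0}
  gripper: -1
  grip_force: 50

```text
time: 43.95
tcp_pos: [0.6292, 0.1938, 0.2784]
ee_rot: [-1.168, 1.273, -1.272]
ft_force: [-6.3, -0.6, 3.4]
grip_width: 0.116
```

```bash
python3 - <<'E'
from h import *
print(w2c(cur()[0]),lid(),cur()[2]['ft_force'])
b=[1.44,1.2,.96,.72,.48,.24,0]
for a,c in zip(b,b[1:]): print(a); arc(a,c)
E
```

```text
[ 0.12573306 -0.00040243  0.2783857 ] (np.float64(1.4431108811912599), np.float64(0.1990560379934201)) [-6.30462547 -0.59671136  3.35466123]
1.44
tz -0.078 ty -0.008
tz -0.157 ty -0.012
tz -0.235 ty -0.013
tz -0.314 ty -0.01
tz -0.392 ty -0.003
1.2
tz -0.078 ty 0.011
tz -0.155 ty 0.025
tz -0.232 ty 0.043
tz -0.307 ty 0.065
tz -0.381 ty 0.091
0.96
tz -0.073 ty 0.029
tz -0.145 ty 0.061
tz -0.215 ty 0.097
tz -0.283 ty 0.136
tz -0.349 ty 0.179
0.72
tz -0.064 ty 0.045
tz -0.126 ty 0.094
tz -0.185 ty 0.145
tz -0.242 ty 0.2
tz -0.296 ty 0.257
0.48
tz -0.051 ty 0.059
tz -0.1 ty 0.121
tz -0.145 ty 0.185
tz -0.188 ty 0.252
tz -0.227 ty 0.32
0.24
tz -0.036 ty 0.07
tz -0.068 ty 0.142
tz -0.097 ty 0.215
tz -0.123 ty 0.289
tz -0.144 ty 0.364
```

move_arm:
  plan:
    - {"tx": 0,"ty": -0.004,"tz": -0.04,"wx": 0,"wy": 0,"wz": 0}
    - {"tx": 0,"ty": -0.01,"tz": -0.12,"wx": 0,"wy": 0,"wz": 0}
    - {"tx": 0,"ty": -0.012,"tz": -0.21,"wx": 0,"wy": 0,"wz": 0}
    - {"tx": 0,"ty": -0.01,"tz": -0.3,"wx": 0,"wy": 0,"wz": 0}
    - {"tx": 0,"ty": -0.003,"tz": -0.39,"wx": 0,"wy": 0,"wz": 0}

```text
time: 44.45
tcp_pos: [0.584, 0.1975, 0.2795]
ee_rot: [-1.162, 1.269, -1.275]
ft_force: [2.3, -1.5, 5.5]
grip_width: 0.118
```

```bash
python3 - <<'E'
from h import *
print(w2c(cur()[0]),lid(),cur()[2]['ft_force'])
E
```

```text
[ 0.08031692 -0.0006203   0.27954236] (np.float64(1.2146575641612882), np.float64(0.19951564511151051)) [ 2.34235905 -1.52101557  5.54212123]
```

move_arm:
  plan:
    - {"tx": 0,"ty": 0.011,"tz": -0.079,"wx": 0,"wy": 0,"wz": 0}
    - {"tx": 0,"ty": 0.025,"tz": -0.157,"wx": 0,"wy": 0,"wz": 0}
    - {"tx": 0,"ty": 0.042,"tz": -0.234,"wx": 0,"wy": 0,"wz": 0}
    - {"tx": 0,"ty": 0.064,"tz": -0.31,"wx": 0,"wy": 0,"wz": 0}
    - {"tx": 0,"ty": 0.09,"tz": -0.385,"wx": 0,"wy": 0,"wz": 0}

```text
time: 44.95
tcp_pos: [0.5376, 0.2012, 0.2679]
ee_rot: [-1.165, 1.27, -1.275]
ft_force: [0.6, -1.0, 1.6]
grip_width: 0.118
```

```bash
python3 - <<'E'
from h import *
print(w2c(cur()[0]),lid(),cur()[2]['ft_force'])
E
```

```text
[ 0.0337986  -0.00091738  0.26786738] (np.float64(0.9729993779751417), np.float64(0.19824743212331872)) [ 0.64279478 -0.99923663  1.64530017]
```

move_arm:
  plan:
    - {"tx": 0,"ty": 0.029,"tz": -0.073,"wx": 0,"wy": 0,"wz": 0}
    - {"tx": 0,"ty": 0.061,"tz": -0.145,"wx": 0,"wy": 0,"wz": 0}
    - {"tx": 0,"ty": 0.097,"tz": -0.215,"wx": 0,"wy": 0,"wz": 0}
    - {"tx": 0,"ty": 0.136,"tz": -0.283,"wx": 0,"wy": 0,"wz": 0}
    - {"tx": 0,"ty": 0.179,"tz": -0.351,"wx": 0,"wy": 0,"wz": 0}

```text
time: 45.45
tcp_pos: [0.4951, 0.2046, 0.2455]
ee_rot: [-1.167, 1.272, -1.274]
ft_force: [-1.2, -3.8, 1.7]
grip_width: 0.124
```

```bash
python3 - <<'E'
from h import *
print(w2c(cur()[0]),lid(),cur()[2]['ft_force'])
E
```

```text
[-0.00879097 -0.00113809  0.24545919] (np.float64(0.7290503126987443), np.float64(0.1971859490907991)) [-1.24110961 -3.76584235  1.71475813]
```

move_arm:
  plan:
    - {"tx": 0,"ty": 0.045,"tz": -0.064,"wx": 0,"wy": 0,"wz": 0}
    - {"tx": 0,"ty": 0.094,"tz": -0.126,"wx": 0,"wy": 0,"wz": 0}
    - {"tx": 0,"ty": 0.145,"tz": -0.186,"wx": 0,"wy": 0,"wz": 0}
    - {"tx": 0,"ty": 0.2,"tz": -0.244,"wx": 0,"wy": 0,"wz": 0}
    - {"tx": 0,"ty": 0.257,"tz": -0.299,"wx": 0,"wy": 0,"wz": 0}

```text
time: 45.95
tcp_pos: [0.4589, 0.2076, 0.2133]
ee_rot: [-1.17, 1.273, -1.274]
ft_force: [2.1, -4.2, -4.5]
grip_width: 0.12
```

```bash
python3 - <<'E'
from h import *
print(w2c(cur()[0]),lid(),cur()[2]['ft_force'])
E
```

```text
[-0.04517263 -0.00132563  0.21334741] (np.float64(0.4818936517058524), np.float64(0.19644573831502946)) [ 2.05121807 -4.24712676 -4.50811843]
```

move_arm:
  plan:
    - {"tx": 0,"ty": 0.059,"tz": -0.051,"wx": 0,"wy": 0,"wz": 0}
    - {"tx": 0,"ty": 0.121,"tz": -0.1,"wx": 0,"wy": 0,"wz": 0}
    - {"tx": 0,"ty": 0.185,"tz": -0.146,"wx": 0,"wy": 0,"wz": 0}
    - {"tx": 0,"ty": 0.252,"tz": -0.19,"wx": 0,"wy": 0,"wz": 0}
    - {"tx": 0,"ty": 0.32,"tz": -0.23,"wx": 0,"wy": 0,"wz": 0}

```text
time: 46.45
tcp_pos: [0.4311, 0.21, 0.1741]
ee_rot: [-1.171, 1.273, -1.273]
ft_force: [-0.6, -4.0, -3.1]
grip_width: 0.119
```

```bash
python3 - <<'E'
from h import *
print(w2c(cur()[0]),lid(),cur()[2]['ft_force'])
E
```

```text
[-0.07310095 -0.00128516  0.1741419 ] (np.float64(0.23632067352295216), np.float64(0.19656895128828494)) [-0.61442462 -4.0118704  -3.13690055]
```

Last stretch, easing down.

move_arm:
  plan:
    - {"tx": 0,"ty": 0.07,"tz": -0.036,"wx": 0,"wy": 0,"wz": 0}
    - {"tx": 0,"ty": 0.142,"tz": -0.068,"wx": 0,"wy": 0,"wz": 0}
    - {"tx": 0,"ty": 0.215,"tz": -0.098,"wx": 0,"wy": 0,"wz": 0}
    - {"tx": 0,"ty": 0.28,"tz": -0.122,"wx": 0,"wy": 0,"wz": 0}
    - {"tx": 0,"ty": 0.33,"tz": -0.138,"wx": 0,"wy": 0,"wz": 0}

```text
time: 46.95
tcp_pos: [0.4144, 0.2118, 0.1342]
ee_rot: [-1.171, 1.274, -1.272]
ft_force: [-3.5, -3.4, -3.7]
grip_width: 0.12
```

```bash
python3 - <<'E'
from h import *
print(w2c(cur()[0]),lid(),cur()[2]['ft_force'])
E
```

```text
[-0.08982314 -0.00095819  0.13420846] (np.float64(0.015968194997063145), np.float64(0.1971394517989139)) [-3.46063027 -3.41629979 -3.74355484]
```

move_arm:
  plan:
    - {"tx": 0,"ty": 0.01,"tz": -0.003,"wx": 0,"wy": 0,"wz": 0}
    - {"tx": 0,"ty": 0.02,"tz": -0.006,"wx": 0,"wy": 0,"wz": 0}
    - {"tx": 0,"ty": 0.03,"tz": -0.008,"wx": 0,"wy": 0,"wz": 0}
    - {"tx": 0,"ty": 0.04,"tz": -0.008,"wx": 0,"wy": 0,"wz": 0}
    - {"tx": 0,"ty": 0.05,"tz": -0.008,"wx": 0,"wy": 0,"wz": 0}

```text
time: 47.45
tcp_pos: [0.4133, 0.2119, 0.1297]
ee_rot: [-1.172, 1.275, -1.271]
ft_force: [-14.3, -5.2, 7.2]
grip_width: 0.116
```

```bash
python3 - <<'E'
from h import *
print(w2c(cur()[0]),lid(),cur()[2]['ft_force'])
d=optics.get_image("scene"); save(d,"s30.png",(230,40,380,220),3.3)
E
```

```text
[-0.09094315 -0.00091926  0.12972436] (np.float64(-0.007478244589087413), np.float64(0.19706179017041883)) [-14.2513687   -5.16895532   7.15357199]
```

View pics/s30.png

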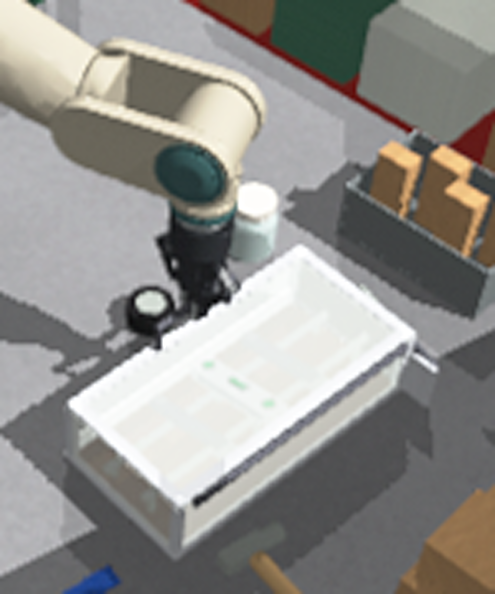

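move_arm:
  plan:
    - {"tx": 0,"ty": 0,"tz": 0,"wx": 0,"wy": 0,"wz": 0}
    - {"tx": 0,"ty": 0,"tz": 0,"wx": 0,"wy": 0,"wz": 0}
    - {"tx": 0,"ty": 0,"tz": 0,"wx": 0,"wy": 0,"wz": 0}
    - {"tx": 0,"ty": 0,"tz": 0,"wx": 0,"wy": 0,"wz": 0}
    - {"tx": 0,"ty": 0,"tz": 0,"wx": 0,"wy": 0,"wz": 0}
  gripper: 0

```text
time: 48.0
tcp_pos: [0.4147, 0.2121, 0.1298]
ee_rot: [-1.168, 1.273, -1.272]
ft_force: [-0.3, -0.4, 1.2]
grip_width: 0.501
```

move_arm:
  plan:
    - {"tx": 0,"ty": -0.15,"tz": 0,"wx": 0,"wy": 0,"wz": 0}
    - {"tx": 0,"ty": -0.35,"tz": 0,"wx": 0,"wy": 0,"wz": 0}
    - {"tx": 0,"ty": -0.6,"tz": 0,"wx": 0,"wy": 0,"wz": 0}
    - {"tx": 0,"ty": -0.8,"tz": 0,"wx": 0,"wy": 0,"wz": 0}
    - {"tx": 0,"ty": -1,"tz": 0,"wx": 0,"wy": 0,"wz": 0}

```text
time: 48.5
tcp_pos: [0.4147, 0.2121, 0.2508]
ee_rot: [-1.168, 1.273, -1.272]
ft_force: [-0.4, -0.5, 0.5]
grip_width: 0.5
```

```bash
python3 - <<'E'
from h import *
print(w2c(cur()[0]),cur()[2]['ft_force'])
d=optics.get_image("wrist"); save(d,"w31.png")
print(proj(d,[c2w(-.09,0,.15),c2w(-.09,.066,.15)])*1.5)
d=optics.get_image("scene"); save(d,"s31.png",(230,40,380,220),3.3)
d=optics.get_image("top"); save(d,"t31.png")
E
```

```text
[-0.08962555 -0.00059732  0.25082151] [-0.44905123 -0.53926839  0.51463156]
[[374.54383532 280.97651041]
 [374.49256158 142.30511224]]
```

View pics/w31.png

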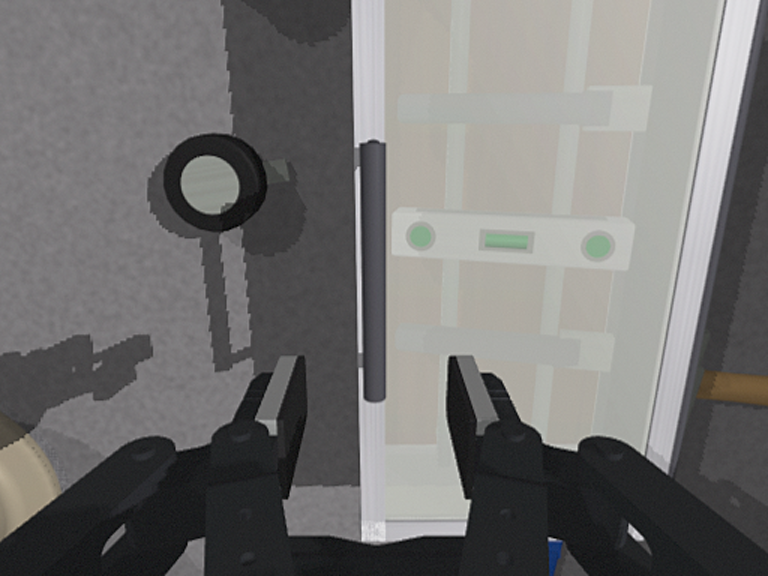

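View pics/s31.png

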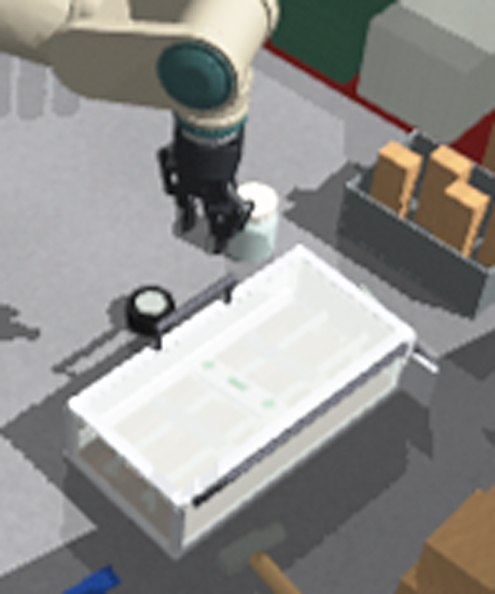

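View pics/t31.png

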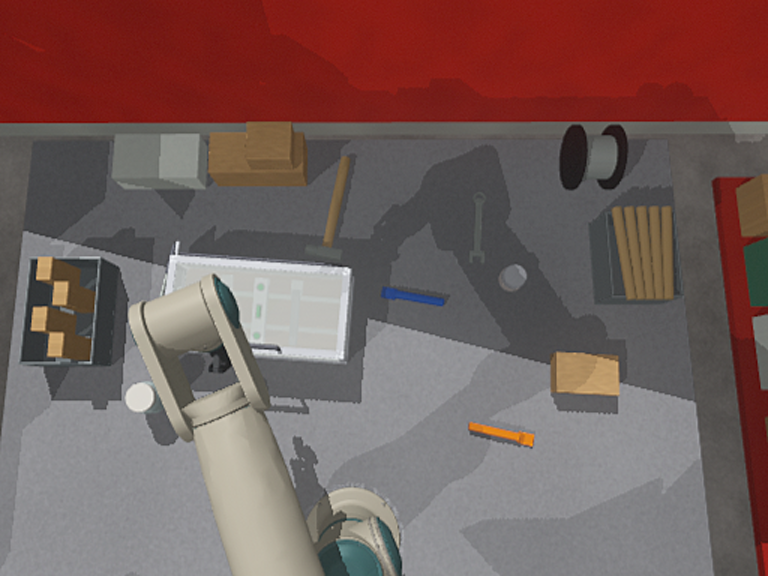

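```bash
python3 - <<'E'
from workcell import ticket
print(ticket.finish_job())
E
```

```text
the job is handed in; nothing more can be done
None
```

The job is handed in, and my last checks found nothing wrong; the system gave no verdict. I eased the lid open by its bar until it stayed up. Two dark cold chisels and one spirit level were on the counter, and I laid them across both rods at about −80, 0 and +80 mm sideways. I then eased the lid shut and let go of the bar. It took about 48.5 s of the 210 s allowed.

**Last checks:**
- **Lid:** in the final wrist picture the bar lies within about a pixel of where it belongs with the lid shut. The gripper's position at closing gave a lid angle of about −0.01 rad.
- **Chisels and level:** seen through the shut lid, all three lie side by side, front to back across both rods. I judged their centring by eye and did not measure their heights in the case.
- **Other things:** the blue and orange look-alikes, hammer, wrench, jar, carton and tin show no visible movement in the overhead picture. The arm hid the tape measure there, but the scene and wrist pictures show it in place.
- **Gripper:** it is clear of everything, with contact force near zero.

**What disagreed:**
- **Bar slip while opening:** the gripper slid a few millimetres along the bar, so its path looked up to 9 mm larger than the arc given.
- **Push at the open stop:** I pushed briefly against it with about 54 N through the fingers, then backed off before letting go.
- **First chisel:** the overhead and wrist cameras differed by about 6 mm on its position. I used the wrist camera, and the grasp was good.

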